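Turn the pan tray round in the mirror case

TASK

The dark steel pan tray sits the wrong way round in the silver case: its larger well should be at the open end, away from the mirror. Lift the tray out by its wide tab, set it down on the cork mat and let go, then take it by its narrow tab and lower it, without dropping it, back into the case turned half round, fully home and level, with the wide tab next to the mirror. Do not bump the mirror or disturb the other things on the counter.

Things in the scene. Friction and masses are not known exactly. Their poses are not given: they have to be found in the camera images.
- tray_mid (a point): Dark steel pan tray, loose, 80 x 130 mm and 16 mm thick plus its two tabs, about 150 g (varies). The point is its centre, half-way up the 16 mm slab (8 mm over its underside). Its x runs across the tray, its y along the tray from the wide tab to the narrow tab, z up. Its lowest 4 mm are set in by 1.5 mm all round. Two round wells 9 mm deep in the top: the larger (46 mm) next to the narrow tab, the smaller (28 mm) next to the wide tab.
- wide_tab (a point): Centre of the tray's wide upright tab: a plate 46 mm across the tray, 10 mm thick along the tray and 28 mm high above the tray's top face. It stands 50 mm from the tray's centre, at the -y end of the tray's frame. At the start it is at the case's open end. The point is half-way up the tab, 30 mm over the tray's underside and 14 mm under the tab's top.
- narrow_tab (a point): Centre of the tray's narrow upright tab: 22 mm across the tray, 10 mm thick along the tray, 28 mm high above the top face, 50 mm from the tray's centre at the +y end of the tray's frame. At the start it is next to the mirror, where there is no room for a gripper. The point is half-way up the tab, 30 mm over the tray's underside.
- case_floor (a point): Centre of the inner floor of the silver case (fixed to the counter; floor 4 mm over the counter). The cavity is 83 x 133 mm (1.5 mm play on each side of the tray) and 16 mm deep, so the seated tray's top is flush with the 6 mm thick walls; above them a thin lip flares outward at 30 degrees, 3.5 mm out, to 26 mm over the counter. x runs across the case, y along it towards the mirror, z up.
- case_open_end (a point): Point on the inner floor of the case at the middle of its open end wall, 66.5 mm from case_floor in the case's -y direction, away from the mirror.
- mirror_top (a point): Middle of the top edge of the upright mirror fixed to the case's +y end: 98 mm wide across the case, 6 mm thick, its top 125 mm over the counter. Its face is 23.5 mm beyond the centre of the tab that stands next to it.
- mat_top (a point): Centre of the top face of an empty cork mat fixed to the counter, 170 x 125 mm (its x and y), 3 mm thick, to the left or to the right of the case.
- press_base (a point): Underside centre of the brass hand press, a fixed bystander: base 100 x 80 mm (x, y), 190 mm tall, on the other side of the case from the mat.
- tray: The same tray; origin at the centre of its underside, axes as for tray_mid.
- mirror: The mirror on the case; the origin is on the counter under the case's centre, axes as the case.
- perfume: Bystander: ribbed amber glass bottle, 56 mm diameter, 92 mm tall, standing beyond the case. Origin at its underside.
- lipstick: Bystander: gold lipstick tube, 21 mm diameter, 75 mm tall, standing beyond the case. Origin at its underside.
- cream_jar: Bystander: white jar, 56 mm diameter, 45 mm tall, standing beyond the case. Origin at its underside.
- curler: Bystander: black eyelash curler, 145 x 60 mm, 10 mm high, lying on the robot's side of the counter. Origin at its underside.
- pan_large: Bystander: round aluminium refill pan, 42 mm diameter, 5 mm high, on the robot's side of the case.
- pan_small: Bystander: round aluminium refill pan, 25 mm diameter, 5 mm high, on the robot's side of the case.
Not all that is in view belongs to the job. Of the things shaped like the tray, the dark steel one is meant.

How it is judged:
On the way, in this order (a step that is already met when the one before it is completed fails the run):
1. the tray is lifted clear of the case by its wide tab (z of tray_mid in the frame of case_floor above 0.035 m and contact force between the fingers and tray above 0.5 N and distance between the grasp point and wide_tab below 0.045 m), for 0.1 s.
2. the tray rests level on the cork mat, let go (horizontal distance between tray_mid and mat_top below 0.05 m and z of tray_mid in the frame of mat_top below 0.011 m and angle between tray_mid's own z axis and vertical below 0.05 rad and contact force between the fingers and tray below 0.1 N), for 0.2 s.
3. the tray is lifted off the mat by its narrow tab (z of tray_mid in the frame of mat_top above 0.025 m and contact force between the fingers and tray above 0.5 N and distance between the grasp point and narrow_tab below 0.045 m), for 0.1 s.
4. the tray, turned half round, is lowered (not dropped) into the case: touched by the fingers while its underside is within 10 mm of the case's floor (z of tray_mid in the frame of case_floor below 0.018 m and horizontal distance between tray_mid and case_floor below 0.012 m and y of wide_tab in the frame of case_floor above 0.03 m and contact force between the fingers and tray above 0.5 N), for 0.02 s.
At the end, for the whole second after the job is handed in: The tray lies in the case turned half round, its wide tab at the mirror's end; its underside is within 3 mm of the case's floor, its centre within 6 mm of the case's centre, its tilt under 0.04 rad and its long side within 0.05 rad of the case's; it is let go and at rest (z of tray_mid in the frame of case_floor below 0.011 m and horizontal distance between tray_mid and case_floor below 0.006 m and angle between tray_mid's own z axis and vertical below 0.04 rad and angle between the y axis of tray_mid and the y axis of case_floor, either way round below 0.05 rad and y of wide_tab in the frame of case_floor above 0.03 m and contact force between the fingers and tray below 0.1 N and linear speed of tray below 0.01 m/s); the robot touches nothing.
It fails at once if one of the bystanders (perfume bottle, lipstick, jar, curler, pans) is moved by more than 20 mm (distance of any of perfume, lipstick, cream_jar, curler, pan_large, pan_small from where it was at the start of the episode above 0.02 m).
It fails at once if the mirror is bumped (more than 12 N) (contact force between mirror and anything else above 12 N).
It also fails if it takes over 64 s, if anything falls off the work surface, if the arm or the gripper's body presses on something with over 40 N, if the wrist force passes 120 N, or if a joint passes its speed limit or range.

ROBOT

A 6-joint arm with a two-finger parallel gripper is mounted at the origin on the work surface. World frame = base frame: x ahead of the robot, y to its left, z up, the work surface at z = 0. Lengths are in m, angles in rad, forces in N, time in s.
With the tool pointing down it reaches from about 0.35 to 0.85 m from the base axis. Payload 8.1 kg.
Tool frame: the origin (TCP) lies midway between the tips of the shut fingers; the grasp point (between the pads) lies 19 mm behind it; z points along the fingers, y is the direction in which the jaws open and shut (so a half turn about z gives the same grasp; the last joint's range is limited). The gripper opens to 93 mm and grips with 3 to 60 N. Pads are 15 mm wide; open, the fingers measure 128 mm over their backs; the gripper's body (75 mm by 188 mm) begins 65 mm behind the grasp point.
Start: joints at [-1.224, 0.13, 1.488, -0, 1.523, -0.085], TCP at [0.251, -0.545, 0.186] pointing down, gripper open.
Joint ranges: [-2.96, 2.96], [-0.89, 2.26], [0.02, 2.5], [-1.34, 4.48], [0, 2.73], [-2.66, 2.66]. Speed limits (rad/s): [2.39, 2.39, 2.79, 3.14, 3.14, 3.14].

INTERFACE

Orientations are given as a rotation vector (axis times angle).
In Python, from plant import robot, optics, ticket gives the robot as it stands.
- The arm moves only by the tool send_rows, never from a script. Its argument "targets" is a list of rows, each a list of 3 entries, a list of its own where there are three numbers: the opening, from -1 (shut) to 1 (fully open), then the shift along the tool's x, y, z in mm, then the turn about the tool's z in rad. A call has 1 to 12 rows; each row shifts and turns the commanded pose from where the row before left it, along the tool's axes as they then stand; what a row does not reach is not made up. A row lasts 1/10 s, in which the tool goes at most 50 mm and 8.59 degrees, less where a joint would pass 70% of its speed; a pose out of reach is approached as far as the arm can. A call with a gripper value outside its range is refused whole. The fingers move at their own pace and stop on an object; "newtons" is the grip in N (left out, the last holds). Time passes only in rows, so rows that do not move let the fingers close. It gives the time, the measured TCP pose, the force and the opening at its end, in the units of the state.
- robot.read_state(): the state, without advancing time (a new reading comes with each control period).
- optics.read_camera(name): name is "side" or "top"; returns a dict with "color" (400x640x3 uint8, red, green, blue), "K" (3x3 intrinsics, pixels), "position" and "orientation" of the camera in the world. Camera axes: x right, y up, looking along -z (the intrinsics and any distortion apply to the point x, -y, -z); pixel columns grow to the right and rows downward; lengths in m; the calibration is good to about 2 mm. A picture is of the moment at which its call begins. There is no depth.
- ticket.close_job(): hands the job in, once; it reports no verdict.
Trained networks look in the newest picture that a camera, given by its name, has taken for a name from the list of things; names that differ only in an ending like _2 or _b are one class to them, and where a whole thing is asked for, a point or a joint stands for the part that bears it (a point fixed in the world has none). Each returns a list of dicts, best first, with "confidence" (0 to 1); they miss things now and then, are a little off and sometimes report something else, mostly with a low value. They report only what shows in the picture. A call takes as long as a camera call. They do not tell look-alikes from the thing itself.
- optics.cut_out(camera, name): "region" (400x640 bool, what is visible of it) and "point" ([column, row] in pixels, amid what is visible of it).
The state is a dict: "t": time; "q": joint angles; "dq": joint speeds; "joint_torque": joint torques, N m; "tool_pos": TCP position; "orientation": TCP orientation; "force": force on the tool from outside, world axes, zero at the start; "wrist_torque": the same for the moment, N m; "opening": finger opening in m.
Only numpy, scipy, OpenCV 4.12 (cv2) and the standard library are available. Lean on these libraries where they do the work, as an engineer would, in place of code of your own. Each camera call takes 0.05 s, during which the arm holds its last target.

## Working session

There is one attempt and no reset: what is moved stays moved. The work goes in short steps, Python scripts to look and compute and a tool call to move; the robot and the scene stay as the last step left them, time stands still between calls to the robot, and variables do not carry over. Pictures are saved under pics/ and viewed, and the job is handed in when it is done.

Besides the shell and the picture viewer there is one more tool, called in YAML: its name, and indented under it one key for each argument. send_rows: Moves the arm, as the interface text tells. Its arguments: {"type":"object","properties":{"targets":{"type":"array","items":{"type":"array"}},"newtons":{"type":"number"}},"required":["targets"]}

```bash
ls; mkdir -p pics; python3 - <<'E'
from plant import robot, optics, ticket
import cv2,numpy as np
s=robot.read_state(); print({k:np.round(v,4) for k,v in s.items()})
for n in("top","side"):
    c=optics.read_camera(n); cv2.imwrite(f"pics/{n}0.png",c["color"][:,:,::-1]); print(n,c["K"],c["position"],c["orientation"],[k for k in c])
    np.savez(f"cam_{n}.npz",**c)
    for o in["tray","tray_mid","wide_tab","narrow_tab","case_floor","mirror","mirror_top","mat_top","press_base","perfume","curler"]:
        print(o,[(np.round(d["confidence"],2),np.round(d["point"]),int(d["region"].sum())) for d in optics.cut_out(n,o)])
E
```

```text
pics
{'t': np.float64(0.0), 'q': array([-1.2244,  0.1312,  1.4892, -0.    ,  1.523 , -0.0854]), 'dq': array([-0.0002, -0.0005,  0.0001,  0.0003, -0.0005,  0.0002]), 'joint_torque': array([ 1.10000e-03, -5.59848e+01, -4.91761e+01,  7.68000e-02,
        3.51000e-02, -1.00000e-04]), 'tool_pos': array([ 0.2509, -0.5443,  0.1854]), 'orientation': array([-3.0669e+00, -6.7260e-01,  4.0000e-04]), 'force': array([-0.4148, -0.3077,  0.8982]), 'wrist_torque': array([0.0311, 0.0185, 0.0135]), 'opening': np.float64(0.093)}
top [[384.88639032   0.         324.61827957]
 [  0.         384.88639032 195.0295684 ]
 [  0.           0.           1.        ]] [0.40106307 0.01859818 1.16497577] [ 0.10541338 -0.09280099 -1.55711796] ['color', 'K', 'position', 'orientation']
tray [(np.float64(0.84), array([412., 256.]), 1139), (np.float64(0.84), array([221., 144.]), 1107), (np.float64(0.62), array([333., 206.]), 1210)]
tray_mid [(np.float64(0.94), array([222., 141.]), 1163), (np.float64(0.6), array([409., 256.]), 1226), (np.float64(0.57), array([329., 203.]), 1130)]
wide_tab [(np.float64(0.77), array([219.,
[... 1475 characters left out ...]
.]), 2382), (np.float64(0.64), array([416., 189.]), 1325)]
narrow_tab [(np.float64(0.93), array([155., 294.]), 2387), (np.float64(0.78), array([328., 216.]), 892), (np.float64(0.78), array([417., 190.]), 1334)]
case_floor [(np.float64(0.76), array([309., 225.]), 2011), (np.float64(0.36), array([328., 215.]), 891)]
mirror [(np.float64(0.86), array([299., 224.]), 1374)]
mirror_top [(np.float64(0.81), array([302., 226.]), 1394)]
mat_top [(np.float64(0.84), array([254., 324.]), 5028)]
press_base [(np.float64(0.66), array([326., 217.]), 967), (np.float64(0.59), array([366., 142.]), 1684)]
perfume [(np.float64(0.78), array([207., 214.]), 749)]
curler [(np.float64(0.61), array([354., 349.]), 1044)]
```

View pics/top0.png

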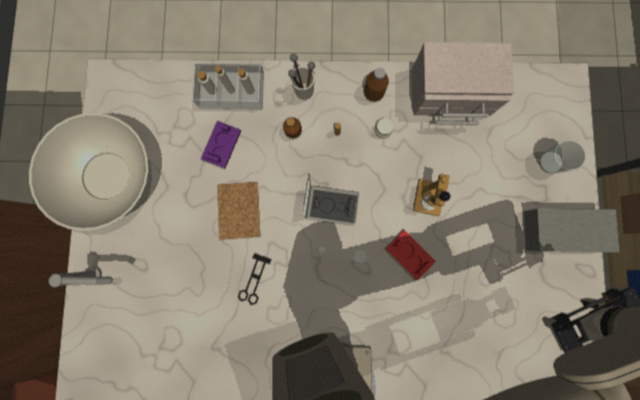

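View pics/side0.png

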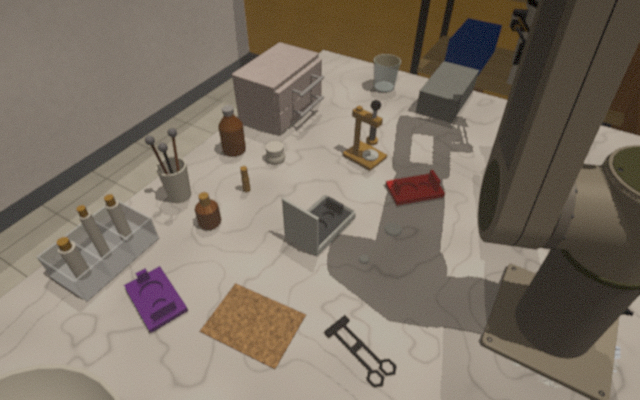

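```bash
python3 - <<'E'
import cv2
a=cv2.imread("pics/top0.png")[150:270,270:390]
cv2.imwrite("pics/top0c.png",cv2.resize(a,None,fx=5,fy=5,interpolation=cv2.INTER_CUBIC))
a=cv2.imread("pics/side0.png")[130:270,240:440]
cv2.imwrite("pics/side0c.png",cv2.resize(a,None,fx=4,fy=4,interpolation=cv2.INTER_CUBIC))
E
```

```text
(no output)
```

View pics/top0c.png

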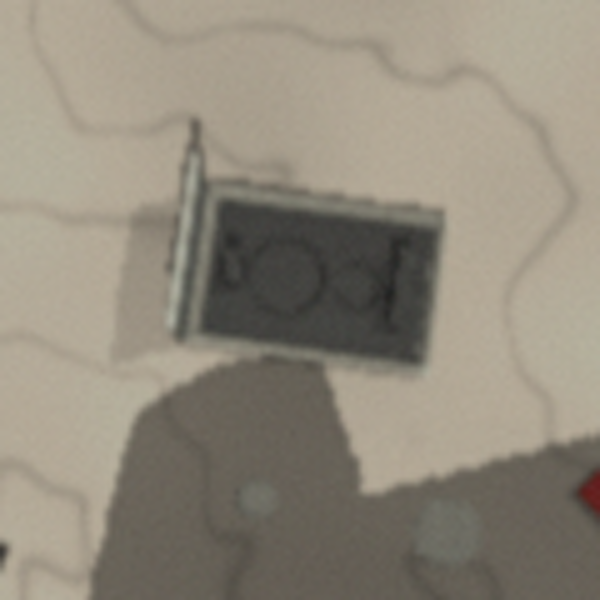

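View pics/side0c.png

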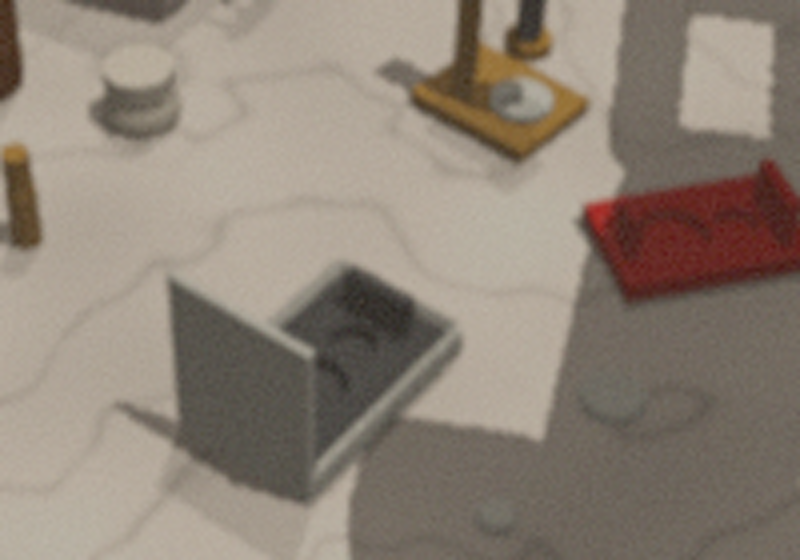

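Three tray-shaped things appear in the top view: purple at (221,144), red at (410,255) and dark grey in the silver case at (333,206). The dark one is meant: it's steel-coloured, sits in the case, has its large well beside the mirror, and its wide tab (crop at 398,285) is at the open end. The mirror is on the left (+y), the mat further left at (239,208), and the press on the right at (430,197).

Next I'll fit poses from these.

```bash
cat > h.py <<'E'
import numpy as np, cv2
from scipy.spatial.transform import Rotation as R
from scipy.optimize import least_squares, minimize
def cam(n):
    return dict(np.load(f"cam_{n}.npz"))
def proj(c,P):
    P=np.atleast_2d(P); p=(P-c["position"])@R.from_rotvec(c["orientation"]).as_matrix()
    p=p*[1,-1,-1]; return (p[:,:2]/p[:,2:])*[c["K"][0,0],c["K"][1,1]]+c["K"][:2,2]
def back(c,uv,z):
    uv=np.atleast_2d(uv).astype(float); d=np.c_[(uv-c["K"][:2,2])/[c["K"][0,0],c["K"][1,1]],np.ones(len(uv))]*[1,-1,-1]
    d=d@R.from_rotvec(c["orientation"]).as_matrix().T
    t=(z-c["position"][2])/d[:,2]; return c["position"]+d*t[:,None]
def tw(pose,P):  # pose x,y,yaw (yaw = rotation of frame about z)
    c,s=np.cos(pose[2]),np.sin(pose[2]); P=np.atleast_2d(P).astype(float)
    return np.c_[pose[0]+c*P[:,0]-s*P[:,1],pose[1]+s*P[:,0]+c*P[:,1],P[:,2]]
def edge(a,b,n): return [np.array(a)+(np.array(b)-np.array(a))*t for t in np.linspace(.06,.94,n)]
def samp(img,uv): 
    return cv2.remap(img,uv[:,0].astype(np.float32)[None],uv[:,1].astype(np.float32)[None],cv2.INTER_LINEAR)[0]
E
python3 - <<'E'
from h import *
c=cam("top"); img=cv2.GaussianBlur(cv2.cvtColor(c["color"],cv2.COLOR_RGB2GRAY).astype(np.float32),(0,0),0.7)
def corners(hx,hy,z): return [(hx,hy,z),(-hx,hy,z),(-hx,-hy,z),(hx,-hy,z)]
# contrast: bright at rim just outside, dark just inside
def ring(hx,hy,z,n=40,which=(0,1,2,3)):
    cs=corners(hx,hy,z); return np.vstack([edge(cs[i],cs[(i+1)%4],n) for i in which])
def f(p,w=(1,2,3)):
    a=samp(img,proj(c,tw(p,ring(.0365,.0615,.02,which=w))))
    b=samp(img,proj(c,tw(p,ring(.0455,.0705,.025,which=w))))
    return -(b.mean()-a.mean())+0*0
pts=back(c,[[333,206]],.02)[0]; print("centre guess",pts)
best=None
for w in((0,1,2,3),(1,2,3)):
  for yaw in(-.15,-.1,-.05):
    r=minimize(lambda q:f(q,w),[pts[0],pts[1],yaw],method="Nelder-Mead",options=dict(initial_simplex=[[pts[0],pts[1],yaw],[pts[0]+.004,pts[1],yaw],[pts[0],pts[1]+.004,yaw],[pts[0],pts[1],yaw+.04]],xatol=1e-5,fatol=1e-4))
    print(w,r.x.round(4),r.fun)
# dark region corners
reg=(img<75).astype(np.uint8); 
n,l,st,ce=cv2.connectedComponentsWithStats(reg)
k=l[206,333]; print("dark comp",st[k],ce[k])
cs=cv2.findContours((l==k).astype(np.uint8),cv2.RETR_EXTERNAL,cv2.CHAIN_APPROX_NONE)[0][0]
print(cv2.minAreaRect(cs))
m=back(c,[[239,208.5]],.003); print("mat",m, "press",back(c,[[430,205]],.0))
E
```

```text
centre guess [0.51374743 0.00325405 0.02      ]
(0, 1, 2, 3) [ 5.139e-01  5.000e-04 -1.333e-01] -56.550086975097656
(0, 1, 2, 3) [ 0.514   0.0006 -0.1303] -56.54296112060547
(0, 1, 2, 3) [ 0.514   0.0006 -0.127 ] -56.54246520996094
(1, 2, 3) [ 5.139e-01 -3.000e-04 -1.287e-01] -59.175819396972656
(1, 2, 3) [ 5.139e-01 -4.000e-04 -1.287e-01] -59.18470001220703
(1, 2, 3) [ 5.139e-01 -3.000e-04 -1.283e-01] -59.192283630371094
dark comp [ 311  191   45   31 1080] [333.21481481 205.77962963]
((333.19000244140625, 205.6699981689453), (42.42640686035156, 25.597261428833008), 8.130101203918457)
mat [[0.50461896 0.28817736 0.003     ]] press [[ 0.52204725 -0.29133659  0.        ]]
```

```bash
cat > ov.py <<'E'
from h import *
def draw(c,im,pose,S,off,flip=False):
    def pl(P,col):
        uv=(proj(c,tw(pose,P))-off+.5)*S-.5
        cv2.polylines(im,[(uv*8).round().astype(np.int32)],True,col,1,cv2.LINE_AA,3)
    q=lambda hx,hy,z,cy=0:[(hx,cy+hy,z),(-hx,cy+hy,z),(-hx,cy-hy,z),(hx,cy-hy,z)]
    pl(q(.040,.065,.02),(0,255,0)); pl(q(.045,.070,.026),(0,0,255))
    s=-1 if flip else 1
    pl(q(.023,.005,.048,-.05*s),(255,255,0)); pl(q(.011,.005,.048,.05*s),(255,0,255))
    pl([(.049,.0735,.125),(-.049,.0735,.125),(-.049,.0735,.0),(.049,.0735,.0)],(0,255,255))
    return im
E
python3 - <<'E'
from ov import *
for n,(x0,y0,x1,y1),S in(("top",(280,165,380,245),7),("side",(270,170,370,260),7)):
    c=cam(n); im=cv2.resize(c["color"][y0:y1,x0:x1,::-1],None,fx=S,fy=S,interpolation=cv2.INTER_CUBIC)
    draw(c,im,(.514,.0004,-.129),S,np.array([x0,y0])); cv2.imwrite(f"pics/ov_{n}.png",im)
E
```

```text
(no output)
```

View pics/ov_top.png

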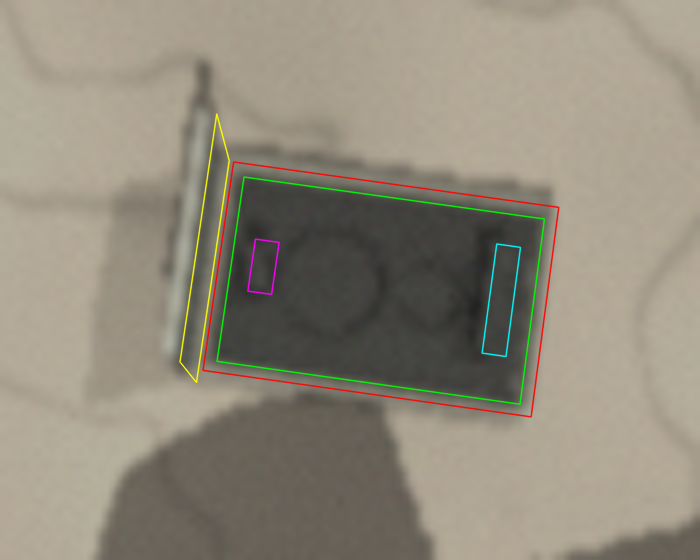

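View pics/ov_side.png

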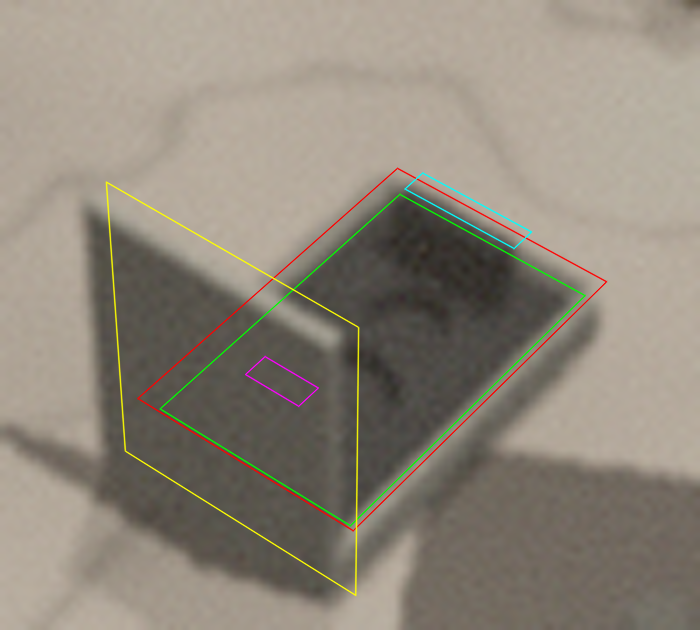

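The outlines fit to within a few mm, with the two cameras disagreeing by about 4 mm. I'll refine that by touch. First I'll rise, turn the jaws across the tray and hover over the wide tab.

send_rows:
  targets:
    - [1,[0,0,-45],0]
    - [1,[0,0,-45],0]
    - [1,[0,0,0],-0.144]
    - [1,[0,0,0],-0.144]
    - [1,[0,0,0],-0.144]
    - [1,[0,0,0],-0.144]
    - [1,[0,0,0],-0.145]
    - [1,[0,0,0],-0.145]
    - [1,[0,0,0],-0.145]
    - [1,[0,0,0],0]
  newtons: 5

```text
t: 2.2
tool_pos: [0.2511, -0.5449, 0.2764]
orientation: [-2.356, -2.078, -0.0]
force: [-0.4, -0.4, 0.1]
opening: 0.0931
```

send_rows:
  targets:
    - [0.4,[35,13,0],0]
    - [0.4,[35,13,0],0]
    - [0.4,[35,13,0],0]
    - [0.4,[35,13,0],0]
    - [0.4,[35,13,0],0]
    - [0.4,[35,13,0],0]
    - [0.4,[35,13,0],0]
    - [0.4,[35,13,0],0]
    - [0.4,[35,13,0],0]
    - [0.4,[35,13,0],0]
    - [0.4,[35,13,0],0]
    - [0.4,[35,13,0],0]

```text
t: 3.4
tool_pos: [0.46, -0.1468, 0.2767]
orientation: [2.364, 2.068, 0.0]
force: [0.4, -1.3, 0.5]
opening: 0.0652
```

```bash
cat > st.py <<'E'
from h import *
from plant import robot
def go(target=None,psi=None):
    s=robot.read_state(); M=R.from_rotvec(s["orientation"]).as_matrix()
    print("t",round(float(s["t"]),2),"pos",np.round(np.array(s["tool_pos"])*1e3,1),"psi_y",round(float(np.arctan2(M[1,1],M[0,1])),4),"zaxis",M[:,2].round(4),"F",np.round(s["force"],2),"T",np.round(s["wrist_torque"],2),"open",round(float(s["opening"])*1e3,1),"q",np.round(s["q"],2))
    if target is not None: print(" shift tool mm:",(M.T@(np.array(target)-s["tool_pos"])*1e3).round(1))
    if psi is not None: print(" turn:",round(float(-(psi-np.arctan2(M[1,1],M[0,1]))),4))
    return s,M
E
python3 -c "
from st import *
go([.5076,-.0492,.12],-.129)"
```

```text
t 3.4 pos [ 460.  -146.8  276.7] psi_y -0.1332 zaxis [ 5.e-04 -2.e-04 -1.e+00] F [ 0.35 -1.26  0.52] T [ 0.02 -0.1  -0.02] open 65.2 q [-0.42 -0.21  1.66  0.    1.69 -0.28]
 shift tool mm: [103.1  34.1 156.7]
 turn: -0.0042
```

send_rows:
  targets:
    - [0.4,[34,11,30],0]
    - [0.4,[34,11,30],0]
    - [0.4,[34,11,30],0]
    - [0.4,[0,0,30],0]
    - [0.4,[0,0,30],0]
    - [0.4,[0,0,0],0]
    - [0.4,[0,0,0],0]

```text
t: 4.1
tool_pos: [0.5049, -0.0513, 0.1268]
orientation: [-2.361, -2.071, 0.001]
force: [1.0, 0.6, -0.4]
opening: 0.0655
```

```bash
python3 - <<'E'
from st import *
from ov import draw
from plant import optics
go([.5076,-.0492,.06],-.129)
for n,(x0,y0,x1,y1),S in(("top",(270,150,390,250),6),("side",(260,110,380,260),5)):
    c=optics.read_camera(n); im=cv2.resize(c["color"][y0:y1,x0:x1,::-1],None,fx=S,fy=S,interpolation=cv2.INTER_CUBIC)
    draw(c,im,(.514,.0004,-.129),S,np.array([x0,y0])); 
    s=robot.read_state(); uv=(proj(c,s["tool_pos"])[0]-[x0,y0]+.5)*S; cv2.drawMarker(im,tuple(int(v) for v in uv),(0,0,255),0,12,1)
    cv2.imwrite(f"pics/hv_{n}.png",im)
E
```

```text
t 4.1 pos [504.9 -51.3 126.8] psi_y -0.1306 zaxis [-9.e-04  1.e-04 -1.e+00] F [ 1.04  0.58 -0.38] T [ 0.02 -0.1   0.09] open 65.5 q [-0.2  -0.08  1.82 -0.    1.41 -0.07]
 shift tool mm: [ 2.5  2.4 66.8]
 turn: -0.0016
```

View pics/hv_top.png

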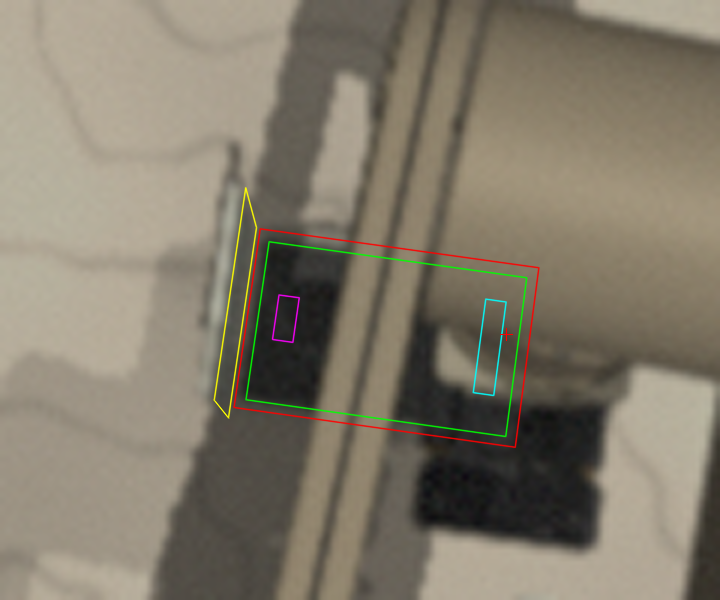

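View pics/hv_side.png

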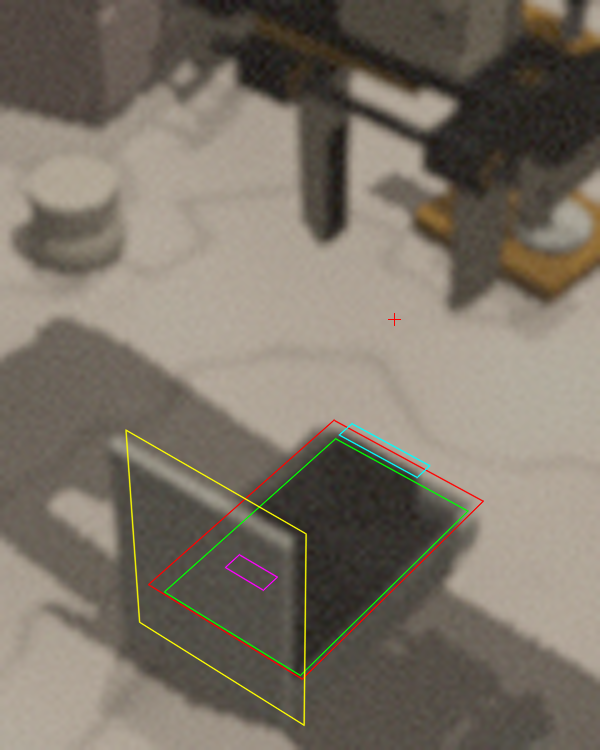

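```bash
python3 - <<'E'
from st import *
s,M=go(); c=cam("side")
for dz in(0,.01,.015,.02):
  for y in(.0325,.05,-.0325,-.05):
    print(dz,y,proj(c,s["tool_pos"]+M@np.array([0,y,-dz])).round(1)[0],end=" ; ")
  print()
E
```

```text
t 4.2 pos [506.5 -51.8 128.7] psi_y -0.13 zaxis [ 3.1e-03 -6.0e-04 -1.0e+00] F [ 0.55 -0.53  0.32] T [-0.05 -0.1  -0.03] open 65.2 q [-0.2  -0.09  1.81  0.    1.41 -0.07]
0 0.0325 [327.  167.5] ; 0 0.05 [321.  164.4] ; 0 -0.0325 [350.3 179.4] ; 0 -0.05 [356.8 182.7] ; 
0.01 0.0325 [327.1 164.1] ; 0.01 0.05 [321. 161.] ; 0.01 -0.0325 [350.6 176. ] ; 0.01 -0.05 [357.1 179.3] ; 
0.015 0.0325 [327.1 162.4] ; 0.015 0.05 [321.  159.3] ; 0.015 -0.0325 [350.7 174.3] ; 0.015 -0.05 [357.3 177.6] ; 
0.02 0.0325 [327.2 160.7] ; 0.02 0.05 [321.1 157.6] ; 0.02 -0.0325 [350.8 172.6] ; 0.02 -0.05 [357.5 175.9] ;
```

The cross marks the reported TCP. The visible fingertips, at (325,158) and (351,172) in the side view, sit about 20 mm higher, so they probably retract as the jaws open. I'll check that with the fingers nearly shut.

send_rows:
  targets:
    - [-0.7,[0,0,0],0]
    - [-0.7,[0,0,0],0]
    - [-0.7,[0,0,0],0]
    - [-0.7,[0,0,0],0]
    - [-0.7,[0,0,0],0]
    - [-0.7,[0,0,0],0]

```text
t: 4.8
tool_pos: [0.5052, -0.0513, 0.1264]
orientation: [-2.359, -2.075, 0.0]
force: [0.3, 0.5, -0.3]
opening: 0.0219
```

```bash
python3 - <<'E'
from st import *
from plant import optics
s,M=go()
n,(x0,y0,x1,y1),S=("side",(280,100,400,200),6)
c=optics.read_camera(n); im=cv2.resize(c["color"][y0:y1,x0:x1,::-1],None,fx=S,fy=S,interpolation=cv2.INTER_CUBIC)
for y in(0,.007,-.007):
  uv=(proj(c,s["tool_pos"]+M@np.array([0,y,0]))[0]-[x0,y0]+.5)*S; cv2.drawMarker(im,tuple(int(v) for v in uv),(0,0,255),0,12,1)
cv2.imwrite(f"pics/tip_{n}.png",im)
E
```

```text
t 4.8 pos [505.2 -51.3 126.4] psi_y -0.128 zaxis [-1.e-04  0.e+00 -1.e+00] F [ 0.31  0.55 -0.26] T [ 0.01 -0.1  -0.02] open 21.9 q [-0.2  -0.08  1.82 -0.    1.41 -0.07]
```

View pics/tip_side.png

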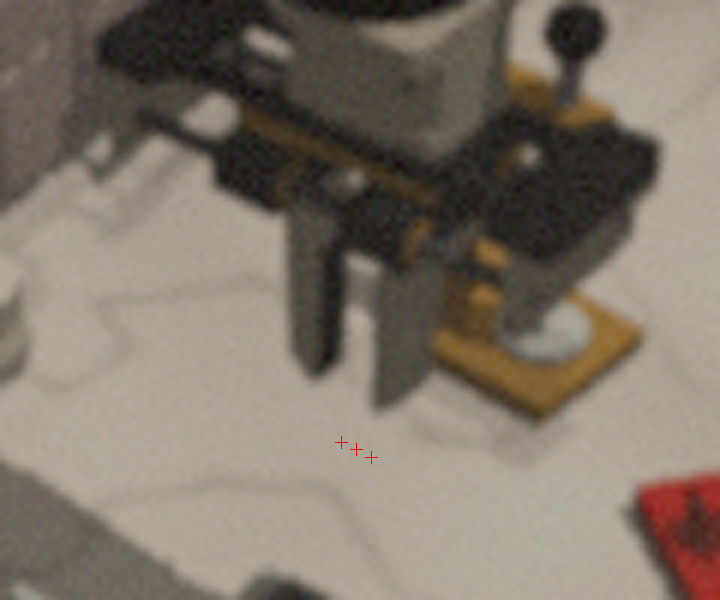

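```bash
python3 - <<'E'
from st import *
from plant import optics
s,M=go()
tp=s["tool_pos"]
for n in("top","side"):
  c=optics.read_camera(n); im=c["color"][:,:,::-1].copy()
  def mk(P,col): 
    uv=proj(c,P)[0]; print(n,np.round(P,3),uv.round(1)); cv2.drawMarker(im,tuple(int(round(v)) for v in uv),col,0,8,1)
  mk(np.array([0,0,0.]),(0,0,255)); mk(tp,(0,0,255))
  for x in(-.0375,.0375):
    for y in(-.094,.094): mk(tp+M@np.array([x,y,-.084]),(0,255,0))
  cv2.imwrite(f"pics/chk_{n}.png",im)
E
```

```text
t 4.85 pos [505.1 -51.3 126.4] psi_y -0.128 zaxis [-2.e-04  0.e+00 -1.e+00] F [-0.22  0.61  0.22] T [-0.04 -0.11 -0.04] open 17.8 q [-0.2  -0.08  1.82  0.    1.41 -0.07]
top [0. 0. 0.] [332.4 384.9]
top [ 0.505 -0.051  0.126] [353.7 205.5]
top [ 0.407 -0.076  0.21 ] [366.1 241.9]
top [ 0.594 -0.1    0.21 ] [375.5 167.5]
top [ 0.417 -0.002  0.21 ] [335.9 237.7]
top [ 0.603 -0.026  0.21 ] [346.  163.5]
side [0. 0. 0.] [550.6 326.5]
side [ 0.505 -0.051  0.126] [338.9 174.5]
side [ 0.407 -0.076  0.21 ] [387.9 153.1]
side [ 0.594 -0.1    0.21 ] [316.5 120.8]
side [ 0.417 -0.002  0.21 ] [367.7 171.7]
side [ 0.603 -0.026  0.21 ] [294.9 136.3]
```

View pics/chk_top.png

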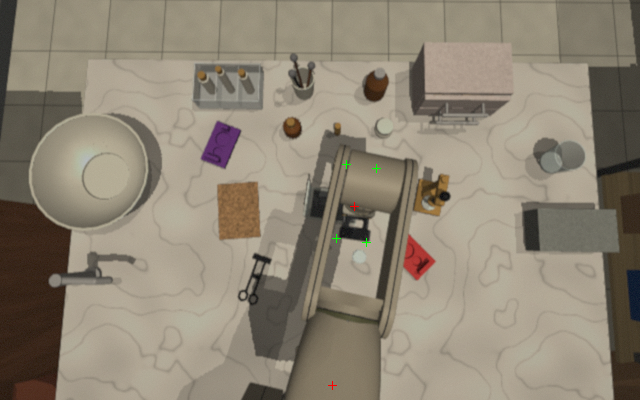

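View pics/chk_side.png

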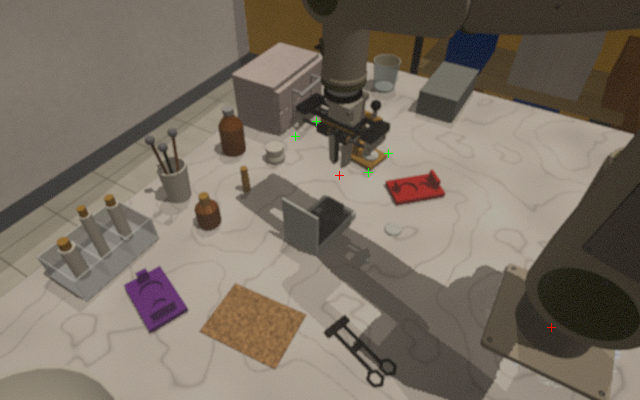

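```bash
python3 - <<'E'
import cv2
a=cv2.imread("pics/chk_top.png")[180:270,290:410]
cv2.imwrite("pics/chkc_top.png",cv2.resize(a,None,fx=6,fy=6,interpolation=cv2.INTER_CUBIC))
a=cv2.imread("pics/chk_side.png")[80:190,270:410]
cv2.imwrite("pics/chkc_side.png",cv2.resize(a,None,fx=5,fy=5,interpolation=cv2.INTER_CUBIC))
E
```

```text
(no output)
```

View pics/chkc_top.png

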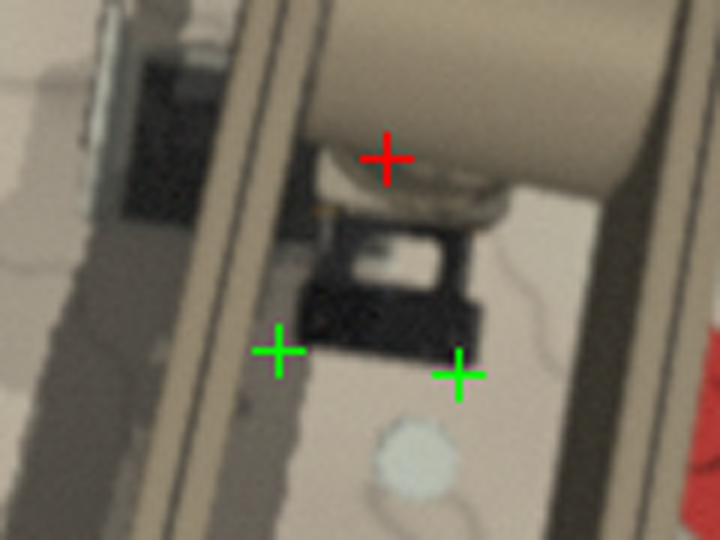

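View pics/chkc_side.png

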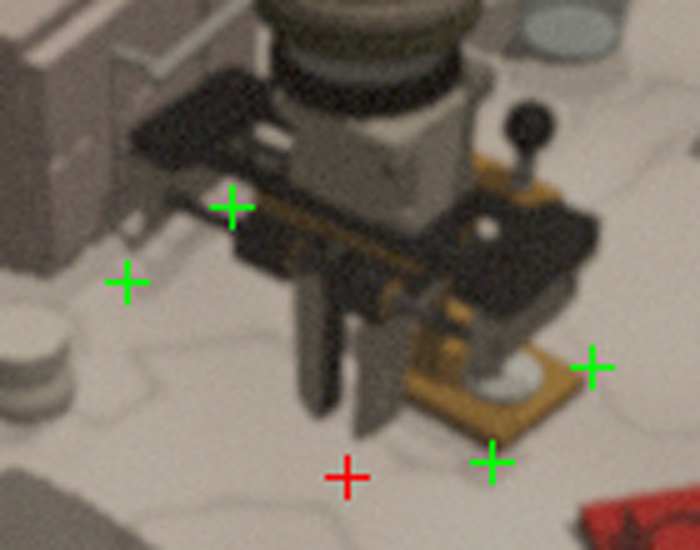

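send_rows:
  targets:
    - [0.3,[2.4,2.2,0],0]
    - [0.3,[0,0,10],0]
    - [0.3,[0,0,15],0]
    - [0.3,[0,0,15],0]
    - [0.3,[0,0,15],0]
    - [0.3,[0,0,10],0]
    - [0.3,[0,0,10],0]
    - [0.3,[0,0,0],0]
    - [0.3,[0,0,0],0]

```text
t: 5.85
tool_pos: [0.5077, -0.0492, 0.0514]
orientation: [-2.359, -2.075, 0.0]
force: [-0.1, -0.5, -0.5]
opening: 0.0603
```

```bash
cat > look.py <<'E'
from st import *
from plant import optics
def look(tag,n,box,S,pts=()):
    x0,y0,x1,y1=box
    s,M=go(); c=optics.read_camera(n); im=cv2.resize(c["color"][y0:y1,x0:x1,::-1],None,fx=S,fy=S,interpolation=cv2.INTER_CUBIC)
    for P in list(pts)+[s["tool_pos"]]:
        uv=(proj(c,P)[0]-[x0,y0]+.5)*S; cv2.drawMarker(im,tuple(int(v) for v in uv),(0,0,255),0,12,1)
    cv2.imwrite(f"pics/{tag}.png",im); np.savez(f"shot_{tag}.npz",**c)
E
python3 -c "
from look import *
look('d1','side',(270,130,390,250),6)"
```

```text
t 5.85 pos [507.7 -49.2  51.4] psi_y -0.128 zaxis [-2.e-04  0.e+00 -1.e+00] F [-0.06 -0.45 -0.54] T [-0.03 -0.09  0.07] open 60.3 q [-0.2  -0.    1.88  0.    1.26 -0.07]
```

View pics/d1.png

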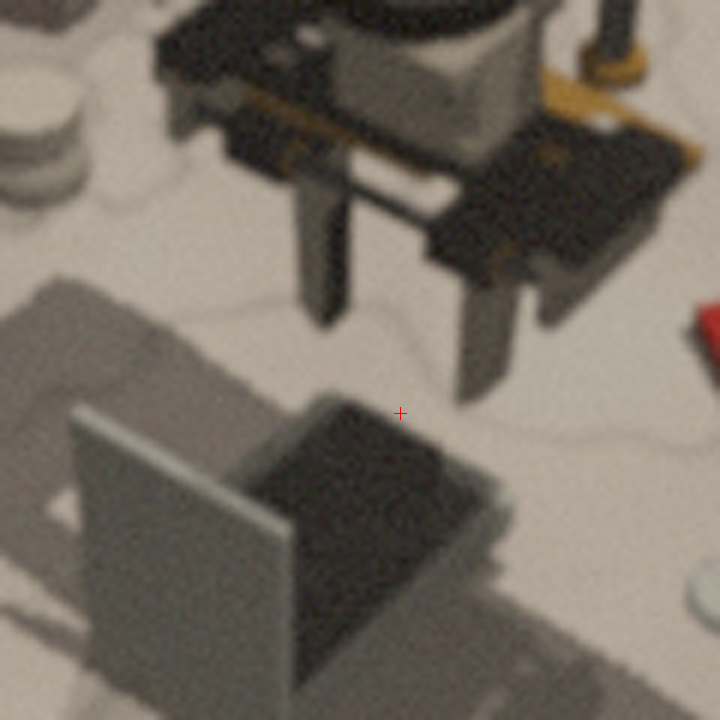

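send_rows:
  targets:
    - [0.3,[0,0,5],0]
    - [0.3,[0,0,5],0]
    - [0.3,[0,0,5],0]
    - [0.3,[0,0,4],0]
    - [0.3,[0,0,0],0]

```text
t: 6.4
tool_pos: [0.507, -0.0491, 0.0315]
orientation: [-2.358, -2.074, 0.001]
force: [-0.9, 0.9, -0.8]
opening: 0.0605
```

```bash
python3 -c "
from look import *
look('d2','side',(270,130,390,250),6)"
```

```text
t 6.4 pos [507.  -49.1  31.5] psi_y -0.128 zaxis [-1.5e-03  3.0e-04 -1.0e+00] F [-0.94  0.89 -0.82] T [ 0.01 -0.04 -0.05] open 60.5 q [-0.2   0.02  1.9   0.    1.23 -0.07]
```

View pics/d2.png

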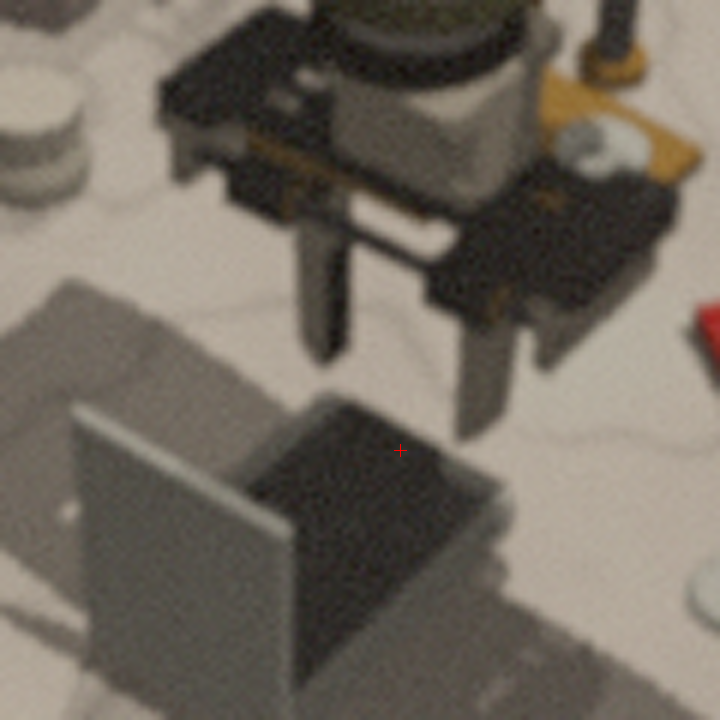

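```bash
python3 - <<'E'
from h import *
c=cam("side"); uv=np.array([[325,365],[470,436]])/6+[270,130]
for z in(.0315,.045,.0565):
    b=back(c,uv,z); print(z,b.round(4).tolist(),b.mean(0).round(4))
# tray corner seen in side: far right rim corner
for n,p in(("right rim corner",[505,485]),("far corner",[328,392]),("mirror top left",[75,410]),("mirror top right",[292,528])):
    z=.026 if 'corner' in n else .125
    print(n,back(c,[np.array(p)/6+[270,130]],z).round(4))
print(tw((.514,.0004,-.129),[(.045,-.07,.026),(-.045,-.07,.026),(.049,.0795,.125),(-.049,.0795,.125)]).round(4))
E
```

```text
0.0315 [[0.5562, -0.0755, 0.0315], [0.4853, -0.0697, 0.0315]] [ 0.5208 -0.0726  0.0315]
0.045 [[0.5491, -0.0631, 0.045], [0.4795, -0.0574, 0.045]] [ 0.5143 -0.0602  0.045 ]
0.0565 [[0.5431, -0.0525, 0.0565], [0.4746, -0.0469, 0.0565]] [ 0.5088 -0.0497  0.0565]
right rim corner [[ 0.4628 -0.0576  0.026 ]]
far corner [[ 0.5498 -0.0672  0.026 ]]
mirror top left [[0.5712 0.0766 0.125 ]]
mirror top right [[0.476  0.0859 0.125 ]]
[[ 0.5496 -0.0748  0.026 ]
 [ 0.4604 -0.0632  0.026 ]
 [ 0.5728  0.0729  0.125 ]
 [ 0.4756  0.0855  0.125 ]]
```

send_rows:
  targets:
    - [0.1,[0,0,0],0]
    - [0.0,[0,0,0],0]
    - [-0.1,[0,0,0],0]
    - [-0.1,[0,0,0],0]
    - [-0.1,[0,0,0],0]
  newtons: 4

```text
t: 6.95
tool_pos: [0.5078, -0.0492, 0.0325]
orientation: [2.359, 2.075, 0.0]
force: [0.6, 0.5, -0.1]
opening: 0.0423
```

```bash
python3 -c "
from look import *
look('d3','side',(270,130,390,250),6)"
```

```text
t 6.95 pos [507.8 -49.2  32.5] psi_y -0.128 zaxis [ 2.e-04 -1.e-04 -1.e+00] F [ 0.62  0.55 -0.13] T [ 0.  -0.1 -0. ] open 42.3 q [-0.2   0.02  1.9  -0.    1.23 -0.07]
```

View pics/d3.png

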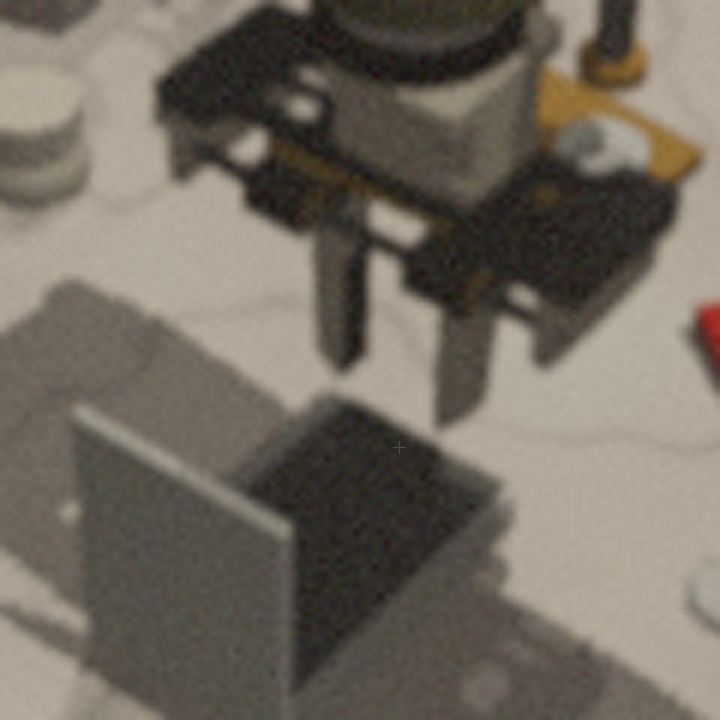

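```bash
python3 - <<'E'
from h import *
ct,cs=cam("top"),cam("side")
def tri(a,b):
    f=lambda P:np.r_[proj(ct,P)[0]-a,proj(cs,P)[0]-b]
    r=least_squares(f,[.45,-.03,.2]); return r.x.round(4),r.fun.round(2)
# plate end corners: +y side (left in top) is nearer to the side camera; 
print(tri([340.5,237.5],[368.5,142]))
print(tri([370,240.5],[390,124]))
# predicted
print("pred underside corners (.417,-.002,.21) (.407,-.076,.21)")
# base check: base plate corners?
# mat corners
E
python3 - <<'E'
import cv2,numpy as np
a=np.load('shot_d3.npz')
E
```

```text
(array([ 0.4208, -0.0093,  0.2761]), array([-0.81, -2.08,  1.81,  0.22]))
(array([ 0.4111, -0.078 ,  0.2798]), array([-0.17, -0.47,  0.43,  0.05]))
pred underside corners (.417,-.002,.21) (.407,-.076,.21)
```

It closed to 42 mm without touching the 46 mm tab. Both cameras put the real fingertips about 25 mm above the reported TCP, with matching x and y. I'll go lower in small steps and watch the force.

send_rows:
  targets:
    - [0.3,[0,0,0],0]
    - [0.3,[0,0,0],0]
    - [0.3,[0,0,0],0]
    - [0.3,[0,0,4],0]
    - [0.3,[0,0,4],0]
    - [0.3,[0,0,4],0]
    - [0.3,[0,0,4],0]
    - [0.3,[0,0,0],0]

```text
t: 7.8
tool_pos: [0.507, -0.0491, 0.0155]
orientation: [-2.358, -2.074, 0.001]
force: [0.9, 0.1, -0.5]
opening: 0.0602
```

```bash
python3 -c "
from look import *
look('d4','side',(270,130,390,250),6)"
```

```text
t 7.8 pos [507.  -49.1  15.5] psi_y -0.128 zaxis [-1.5e-03  3.0e-04 -1.0e+00] F [ 0.88  0.1  -0.47] T [ 0.   -0.04  0.01] open 60.2 q [-0.2   0.04  1.91  0.    1.19 -0.07]
```

View pics/d4.png

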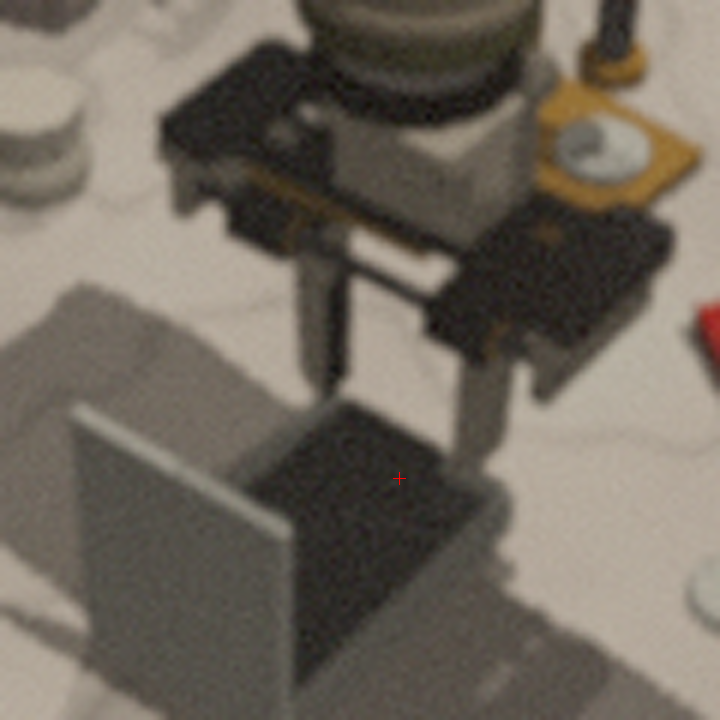

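send_rows:
  targets:
    - [0.3,[0,0,3],0]
    - [0.3,[0,0,3],0]
    - [0.3,[0,0,0],0]
    - [0.1,[0,0,0],0]
    - [0.0,[0,0,0],0]
    - [-0.1,[0,0,0],0]
    - [-0.1,[0,0,0],0]
    - [-0.1,[0,0,0],0]
  newtons: 4

```text
t: 8.65
tool_pos: [0.508, -0.0493, 0.0106]
orientation: [2.359, 2.075, 0.0]
force: [1.0, -0.3, -0.1]
opening: 0.046
```

```bash
python3 -c "
from look import *
look('d5','side',(270,130,390,250),6)"
```

```text
t 8.65 pos [508.  -49.3  10.6] psi_y -0.128 zaxis [ 5.e-04 -1.e-04 -1.e+00] F [ 1.03 -0.26 -0.1 ] T [-0.09 -0.25 -0.01] open 46.0 q [-0.2   0.05  1.91 -0.    1.18 -0.07]
```

View pics/d5.png

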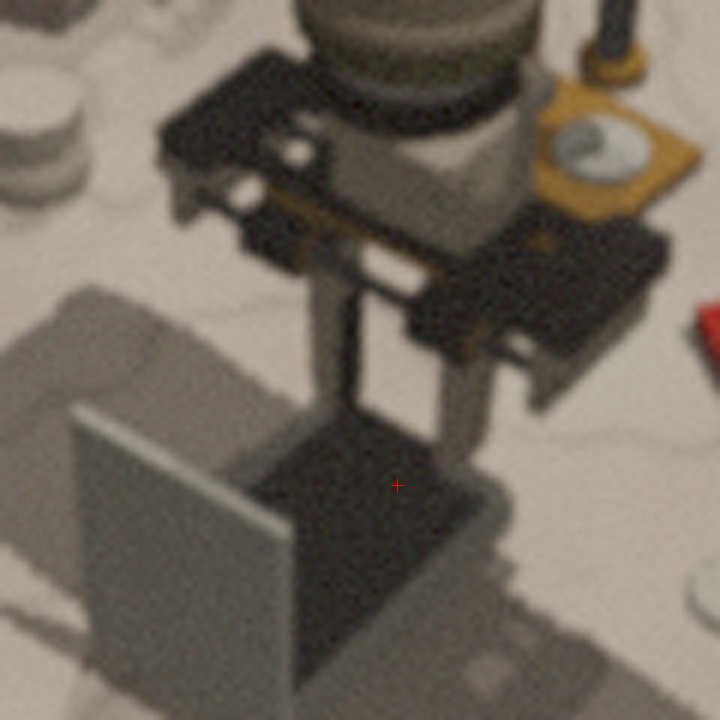

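send_rows:
  targets:
    - [-0.1,[0,1,0],0]
    - [-0.1,[0,0,0],0]
  newtons: 8

```text
t: 8.9
tool_pos: [0.5081, -0.0493, 0.0106]
orientation: [-2.358, -2.074, 0.002]
force: [-5.4, 0.6, 5.8]
opening: 0.0455
```

send_rows:
  targets:
    - [-0.1,[0,1,0],0]
    - [-0.1,[0,0,0],0]

```text
t: 9.1
tool_pos: [0.5095, -0.0494, 0.0105]
orientation: [-2.358, -2.075, 0.001]
force: [-4.2, 0.6, 4.4]
opening: 0.0457
```

```bash
python3 -c "
from st import *
go()"
```

```text
t 9.1 pos [509.5 -49.4  10.5] psi_y -0.1278 zaxis [-6.e-04  1.e-04 -1.e+00] F [-4.24  0.6   4.4 ] T [0.09 0.54 0.06] open 45.7 q [-0.2   0.06  1.9   0.    1.18 -0.07]
```

send_rows:
  targets:
    - [-0.1,[0,-2,0],0]
    - [-0.1,[0,0,0],0]

```text
t: 9.3
tool_pos: [0.5081, -0.0493, 0.0106]
orientation: [2.358, 2.074, 0.001]
force: [1.1, 0.0, 0.7]
opening: 0.0457
```

send_rows:
  targets:
    - [-0.1,[0,-1,0],0]
    - [-0.1,[0,0,0],0]

```text
t: 9.5
tool_pos: [0.5078, -0.0492, 0.0108]
orientation: [2.358, 2.074, 0.003]
force: [4.6, 0.6, -1.1]
opening: 0.0459
```

send_rows:
  targets:
    - [-0.1,[0,-1,0],0]
    - [-0.1,[0,0,0],0]

```text
t: 9.7
tool_pos: [0.5075, -0.0491, 0.0113]
orientation: [2.357, 2.073, 0.004]
force: [7.0, 0.1, 0.1]
opening: 0.0458
```

send_rows:
  targets:
    - [-0.1,[0,-1,0],0]
    - [-0.1,[0,0,0],0]

```text
t: 9.9
tool_pos: [0.5073, -0.0491, 0.0118]
orientation: [2.356, 2.072, 0.006]
force: [9.0, 0.5, 0.5]
opening: 0.0454
```

Both side walls were felt: contact at x of about 508 and 509.5 mm, so the tab's middle is at x ≈ 508.5. I'll release, rise, turn the jaws along the tray and look.

send_rows:
  targets:
    - [-0.1,[0,3,0],0]
    - [0.3,[0,0,0],0]
    - [0.3,[0,0,0],0]
    - [0.3,[0,0,0],0]
    - [0.3,[0,0,-15],0]
    - [0.3,[0,0,-20],0]
    - [0.0,[0,0,0],-0.15]
    - [-0.35,[0,0,0],-0.15]
    - [-0.35,[0,0,0],-0.15]
    - [-0.35,[0,0,0],-0.15]
    - [-0.35,[0,0,0],-0.15]
  newtons: 5

```text
t: 11.0
tool_pos: [0.508, -0.0493, 0.0467]
orientation: [1.426, 2.798, 0.0]
force: [1.0, -0.3, -0.2]
opening: 0.031
```

send_rows:
  targets:
    - [-0.35,[0,0,0],-0.15]
    - [-0.35,[0,0,0],-0.15]
    - [-0.35,[0,0,0],-0.15]
    - [-0.35,[0,0,0],-0.15]
    - [-0.35,[0,0,0],-0.15]
    - [-0.35,[0,0,0],-0.071]
    - [-0.35,[0,0,0],0]
    - [-0.35,[0,0,0],0]

```text
t: 11.8
tool_pos: [0.5079, -0.0493, 0.0462]
orientation: [0.204, 3.134, -0.0]
force: [-0.2, 0.2, -0.2]
opening: 0.03
```

```bash
python3 -c "
from look import *
look('d6','side',(270,130,390,250),6)
go([.5085,-.0492,.030],1.442)"
```

```text
t 11.8 pos [507.9 -49.3  46.2] psi_y 1.4405 zaxis [ 7.e-04 -1.e-04 -1.e+00] F [-0.21  0.23 -0.21] T [ 0.05 -0.17  0.03] open 30.0 q [-0.2   0.    1.89  0.    1.25 -1.64]
t 11.85 pos [507.9 -49.3  46. ] psi_y 1.4407 zaxis [ 6.e-04 -1.e-04 -1.e+00] F [ 0.34 -0.04  0.22] T [ 0.01 -0.18  0.  ] open 30.3 q [-0.2   0.    1.89  0.    1.25 -1.64]
 shift tool mm: [-0.6  0.1 16. ]
 turn: -0.0013
```

View pics/d6.png

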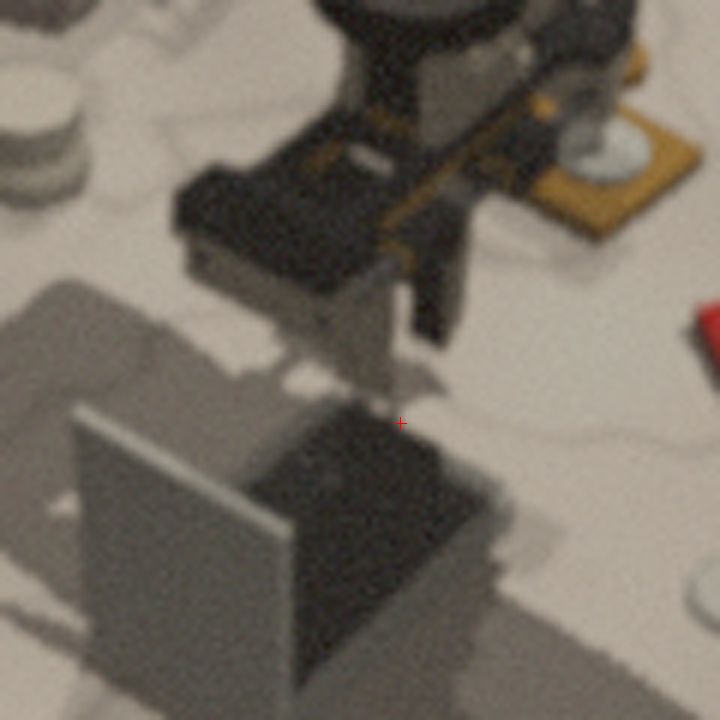

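send_rows:
  targets:
    - [-0.35,[-0.6,0,8],0]
    - [-0.35,[0,0,8],0]
    - [-0.35,[0,0,6],0]
    - [-0.35,[0,0,3],0]
    - [-0.35,[0,0,3],0]
    - [-0.35,[0,0,0],0]

```text
t: 12.45
tool_pos: [0.5079, -0.0492, 0.0169]
orientation: [-0.201, -3.134, -0.0]
force: [-0.7, -1.2, 0.5]
opening: 0.0303
```

```bash
python3 -c "
from look import *
look('d7','side',(290,150,390,230),8)"
```

```text
t 12.45 pos [507.9 -49.2  16.9] psi_y 1.4429 zaxis [-9.e-04  2.e-04 -1.e+00] F [-0.68 -1.15  0.54] T [ 0.09 -0.12 -0.06] open 30.3 q [-0.2   0.04  1.9   0.    1.2  -1.64]
```

View pics/d7.png

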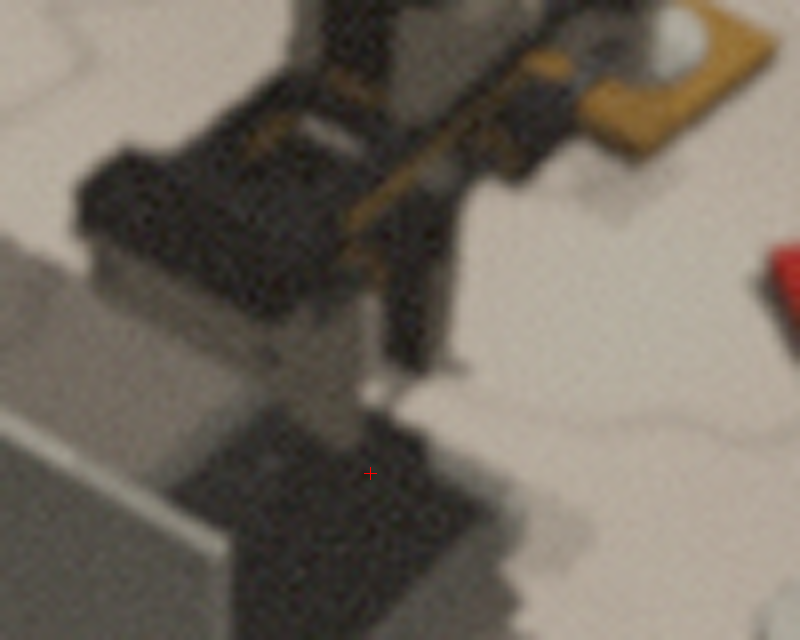

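send_rows:
  targets:
    - [-0.35,[0,0,4],0]
    - [-0.35,[0,0,4],0]
    - [-0.35,[0,0,2.5],0]
    - [-0.35,[0,0,0],0]
    - [-0.6,[0,0,0],0]
    - [-0.9,[0,0,0],0]
    - [-0.95,[0,0,0],0]
    - [-0.95,[0,0,0],0]
    - [-0.95,[0,0,0],0]
  newtons: 4

```text
t: 13.4
tool_pos: [0.5087, -0.0477, 0.0075]
orientation: [0.2, 3.135, 0.004]
force: [-0.3, 7.7, 4.2]
opening: 0.0104
```

```bash
python3 -c "
from look import *
look('d8','side',(290,150,390,230),8)"
```

```text
t 13.4 pos [508.7 -47.7   7.5] psi_y 1.4431 zaxis [ 6.0e-04  2.5e-03 -1.0e+00] F [-0.33  7.67  4.2 ] T [ 1.54 -0.04 -0.02] open 10.4 q [-0.2   0.06  1.91  0.    1.18 -1.64]
```

View pics/d8.png

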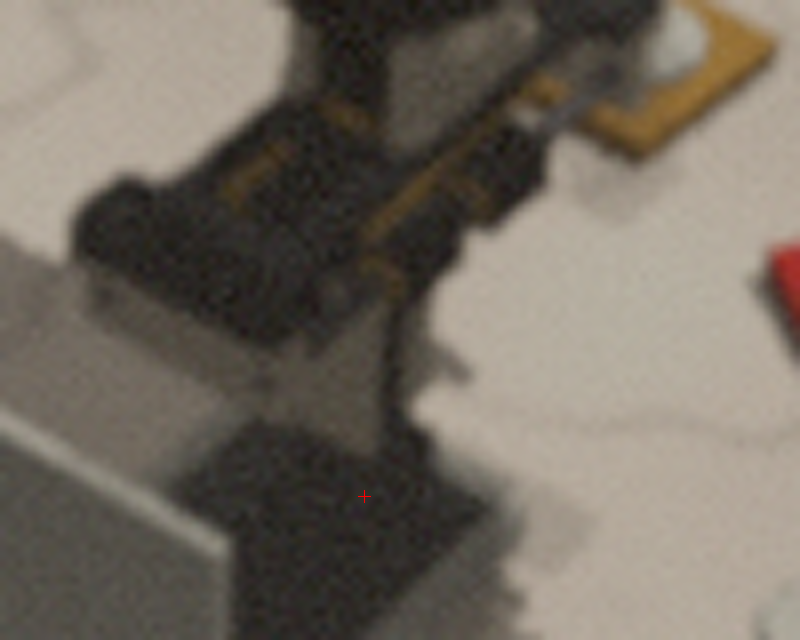

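Gripped at 10.4 mm, with a 7.7 N push towards +y. I'll relieve it by following, and feel both ends.

send_rows:
  targets:
    - [-0.95,[0,1.5,0],0]
    - [-0.95,[0,1,0],0]
    - [-0.95,[0,0,0],0]
  newtons: 8

```text
t: 13.75
tool_pos: [0.5087, -0.0468, 0.0071]
orientation: [0.2, 3.135, -0.0]
force: [-0.2, 1.3, 0.8]
opening: 0.0102
```

send_rows:
  targets:
    - [-0.95,[0,1,0],0]
    - [-0.95,[0,0,0],0]

```text
t: 13.95
tool_pos: [0.5089, -0.0463, 0.0071]
orientation: [0.201, 3.135, -0.001]
force: [-0.6, -2.0, 1.9]
opening: 0.01
```

send_rows:
  targets:
    - [-0.95,[0,1,0],0]
    - [-0.95,[0,0,0],0]

```text
t: 14.15
tool_pos: [0.5091, -0.0451, 0.0071]
orientation: [0.201, 3.135, -0.001]
force: [-1.0, -1.8, 2.7]
opening: 0.0099
```

send_rows:
  targets:
    - [-0.95,[0,1,0],0]
    - [-0.95,[0,0,0],0]

```text
t: 14.35
tool_pos: [0.5092, -0.044, 0.0071]
orientation: [0.201, 3.135, -0.0]
force: [-0.1, -2.8, 2.6]
opening: 0.0101
```

send_rows:
  targets:
    - [-0.95,[0,1,0],0]
    - [-0.95,[0,0,0],0]

```text
t: 14.55
tool_pos: [0.5094, -0.044, 0.0071]
orientation: [0.201, 3.135, -0.003]
force: [-0.4, -7.3, 1.6]
opening: 0.0096
```

send_rows:
  targets:
    - [-0.95,[0,-2.7,0],0]
    - [-0.95,[0,0,0],0]
    - [-0.95,[0,0,0],0]
  newtons: 25

```text
t: 14.85
tool_pos: [0.5091, -0.0451, 0.0071]
orientation: [0.2, 3.135, 0.001]
force: [0.7, 1.3, 2.9]
opening: 0.0096
```

send_rows:
  targets:
    - [-0.95,[1,0,0],0]
    - [-0.95,[0,0,0],0]

```text
t: 15.05
tool_pos: [0.5086, -0.0453, 0.0073]
orientation: [0.2, 3.133, 0.0]
force: [5.2, 1.6, 1.9]
opening: 0.0097
```

send_rows:
  targets:
    - [-0.95,[1,0,0],0]
    - [-0.95,[0,0,0],0]

```text
t: 15.25
tool_pos: [0.5084, -0.0453, 0.0076]
orientation: [0.2, 3.132, 0.0]
force: [7.6, 1.6, 0.5]
opening: 0.0096
```

send_rows:
  targets:
    - [-0.95,[-2,0,0],0]
    - [-0.95,[0,0,0],0]

```text
t: 15.45
tool_pos: [0.5087, -0.0453, 0.0071]
orientation: [-0.2, -3.135, -0.0]
force: [0.6, 2.1, 4.7]
opening: 0.0102
```

send_rows:
  targets:
    - [-0.95,[-1,0,0],0]
    - [-0.95,[0,0,0],0]

```text
t: 15.65
tool_pos: [0.5087, -0.0453, 0.0071]
orientation: [-0.2, -3.133, -0.001]
force: [-4.0, 2.2, 11.0]
opening: 0.0098
```

send_rows:
  targets:
    - [-0.95,[-1,0,0],0]
    - [-0.95,[0,0,0],0]

```text
t: 15.85
tool_pos: [0.5086, -0.0453, 0.0071]
orientation: [-0.2, -3.13, -0.001]
force: [-9.8, 3.1, 15.0]
opening: 0.0096
```

send_rows:
  targets:
    - [-0.95,[-1,0,0],0]
    - [-0.95,[0,0,0],0]

```text
t: 16.05
tool_pos: [0.5088, -0.0454, 0.0071]
orientation: [-0.2, -3.129, -0.001]
force: [-13.5, 3.0, 19.9]
opening: 0.0098
```

send_rows:
  targets:
    - [-0.95,[2.5,0,0],0]
    - [-0.95,[0,0,0],0]
    - [-0.95,[0,0,0],0]

```text
t: 16.35
tool_pos: [0.5086, -0.0454, 0.0071]
orientation: [-0.2, -3.134, -0.0]
force: [-2.3, 2.3, 8.2]
opening: 0.0093
```

```bash
python3 -c "
from st import *
go()"
```

```text
t 16.35 pos [508.6 -45.4   7.1] psi_y 1.4431 zaxis [-1.4e-03  2.0e-04 -1.0e+00] F [-2.32  2.29  8.24] T [ 0.3   0.23 -0.05] open 9.3 q [-0.19  0.06  1.91 -0.    1.18 -1.63]
```

send_rows:
  targets:
    - [-0.95,[0,0,-2],0]
    - [-0.95,[0,0,0],0]
    - [-0.95,[0,0,0],0]

```text
t: 16.65
tool_pos: [0.5086, -0.0456, 0.0084]
orientation: [-0.201, -3.134, 0.0]
force: [0.3, -0.9, -0.9]
opening: 0.0099
```

```bash
python3 -c "
from st import *
go()"
```

```text
t 16.65 pos [508.6 -45.6   8.4] psi_y 1.443 zaxis [-0.0014  0.     -1.    ] F [ 0.27 -0.91 -0.92] T [-0.02 -0.28  0.04] open 9.9 q [-0.19  0.06  1.91 -0.    1.18 -1.63]
```

send_rows:
  targets:
    - [-0.95,[-1,0,0],0]
    - [-0.95,[0,0,0],0]

```text
t: 16.85
tool_pos: [0.5098, -0.0457, 0.0085]
orientation: [-0.201, -3.134, 0.0]
force: [-0.1, -0.1, -1.4]
opening: 0.0097
```

send_rows:
  targets:
    - [-0.95,[-1,0,0],0]
    - [-0.95,[0,0,0],0]

```text
t: 17.05
tool_pos: [0.5112, -0.0459, 0.0088]
orientation: [-0.201, -3.135, 0.0]
force: [0.4, 0.8, -2.2]
opening: 0.0098
```

send_rows:
  targets:
    - [-0.95,[-1,0,0],0]
    - [-0.95,[0,0,0],0]

```text
t: 17.25
tool_pos: [0.5117, -0.0459, 0.0088]
orientation: [-0.2, -3.134, -0.0]
force: [-2.7, -0.2, 0.8]
opening: 0.0099
```

The case is now located by feel. With the tray centred, the gripper is at x ≈ 510.1, y ≈ -45.5, ψ = 1.443, with about 2.9 mm of play both ways. I'll centre it, grip firmly and lift.

send_rows:
  targets:
    - [-0.95,[1.7,0.2,0],0]
    - [-0.95,[0,0,0],0]
    - [-0.95,[0,0,0],0]
    - [-0.95,[0,0,0],0]
  newtons: 35

```text
t: 17.65
tool_pos: [0.5107, -0.0456, 0.009]
orientation: [0.201, 3.135, -0.0]
force: [-0.1, -0.2, -0.8]
opening: 0.0095
```

send_rows:
  targets:
    - [-0.95,[0,0,-3],0]
    - [-0.95,[0,0,-4],0]
    - [-0.95,[0,0,-5],0]
    - [-0.95,[0,0,-6],0]
    - [-0.95,[0,0,-8],0]
    - [-0.95,[0,0,-8],0]
    - [-0.95,[0,0,-8],0]
    - [-0.95,[0,0,0],0]

```text
t: 18.45
tool_pos: [0.5119, -0.0458, 0.0528]
orientation: [0.2, 3.132, -0.0]
force: [-0.1, -0.1, -1.2]
opening: 0.0095
```

```bash
python3 -c "
from look import *
look('d9','side',(260,120,390,250),6)"
```

```text
t 18.45 pos [511.9 -45.8  52.8] psi_y 1.443 zaxis [ 2.7e-03 -5.0e-04 -1.0e+00] F [-0.11 -0.08 -1.19] T [-0.02 -0.11  0.02] open 9.5 q [-0.19  0.    1.87  0.    1.26 -1.63]
```

View pics/d9.png

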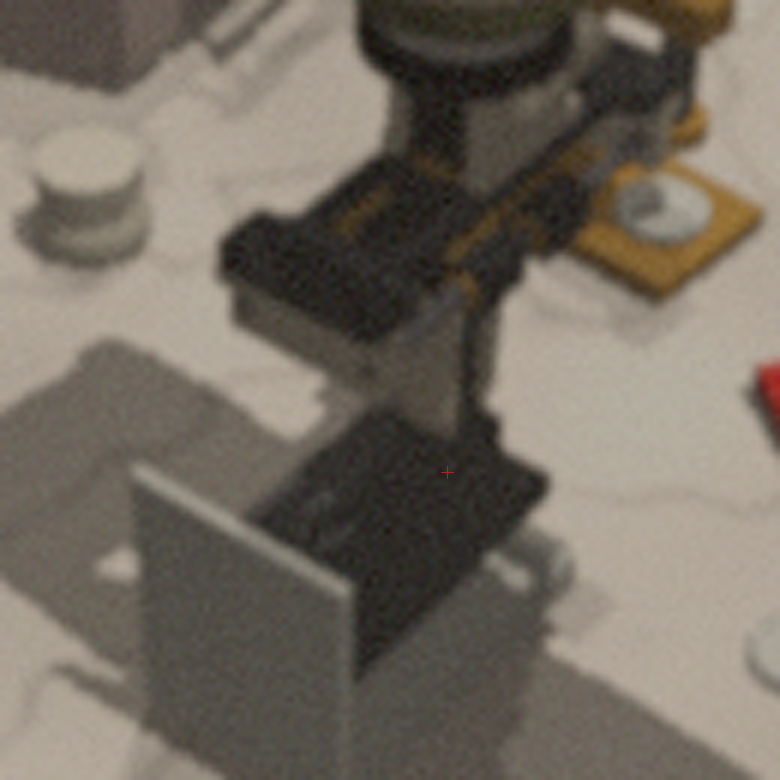

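The tray is lifted clear and level in the grip. I'll go up, over to the mat.

send_rows:
  targets:
    - [-0.95,[0,-3,-20],0]
    - [-0.95,[0,0,-35],0]
    - [-0.95,[0,0,-35],0]
    - [-0.95,[0,0,-35],0]
    - [-0.95,[0,0,0],0]
    - [-0.95,[5,28,0],0]
    - [-0.95,[5,32,0],0]
    - [-0.95,[5,32,0],0]
    - [-0.95,[5,32,0],0]
    - [-0.95,[5,32,0],0]
    - [-0.95,[5,32,0],0]
    - [-0.95,[5,32,0],0]

```text
t: 19.7
tool_pos: [0.5026, 0.1753, 0.1743]
orientation: [-0.201, -3.133, 0.001]
force: [0.9, -0.1, -1.9]
opening: 0.0095
```

send_rows:
  targets:
    - [-0.95,[5,32,0],0]
    - [-0.95,[5,32,0],0]
    - [-0.95,[0,0,0],0]
    - [-0.95,[0,0,0],0]

```text
t: 20.1
tool_pos: [0.5009, 0.239, 0.1744]
orientation: [-0.198, -3.133, 0.002]
force: [-0.5, 0.4, -0.8]
opening: 0.0098
```

```bash
python3 - <<'E'
from look import *
look('e1','side',(120,150,400,400),2.8)
# mat from both initial pictures
for n in("top","side"):
    c=cam(n); hsv=cv2.cvtColor(c["color"],cv2.COLOR_RGB2HSV)
    m=cv2.inRange(hsv,(5,80,60),(22,255,255)); nn,l,st,ce=cv2.connectedComponentsWithStats(cv2.morphologyEx(m,cv2.MORPH_CLOSE,np.ones((5,5))))
    k=1+np.argsort(-st[1:,4])[:3]
    for i in k:
        cs=cv2.findContours((l==i).astype(np.uint8),cv2.RETR_EXTERNAL,cv2.CHAIN_APPROX_NONE)[0][0]
        q=cv2.boxPoints(cv2.minAreaRect(cs)); print(n,st[i],back(c,ce[i][None],.003).round(4)[0])
    
E
```

```text
t 20.1 pos [500.9 239.  174.4] psi_y 1.4447 zaxis [-0.0022 -0.0012 -1.    ] F [-0.48  0.38 -0.76] T [-0.   -0.12 -0.02] open 9.8 q [ 0.35  0.02  1.63 -0.    1.5  -1.09]
top [ 602  172   38  115 2408] [ 0.4671 -0.8624  0.003 ]
top [ 218  182   42   58 2234] [0.4989 0.2905 0.003 ]
top [414 174  35  42 914] [ 0.5536 -0.2937  0.003 ]
side [ 244    0  178   73 9340] [ 1.0394 -1.0037  0.003 ]
side [ 547    0   93  135 5392] [ 0.0142 -1.1996  0.003 ]
side [ 417    0  111  101 4938] [ 0.5051 -1.1798  0.003 ]
```

View pics/e1.png

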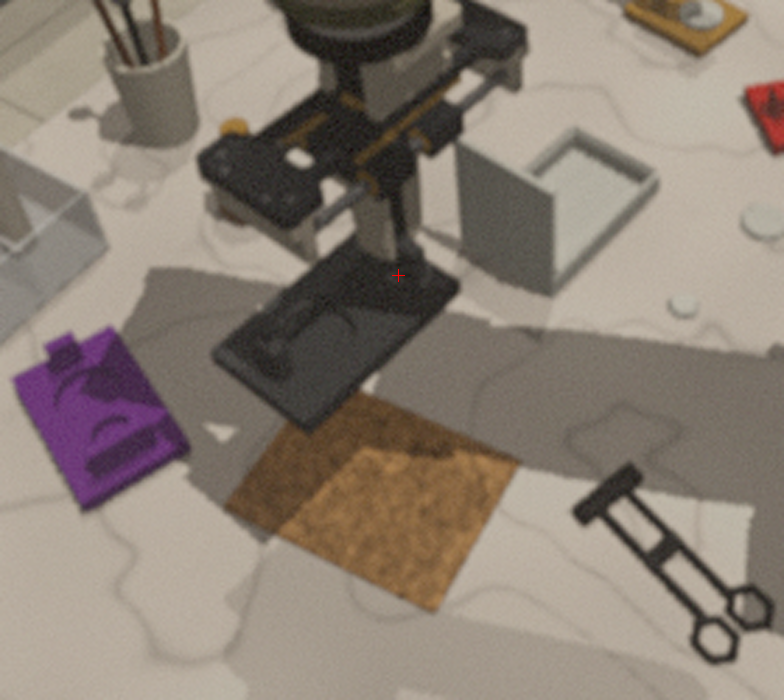

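send_rows:
  targets:
    - [-0.95,[0,0,25],0]
    - [-0.95,[0,0,35],0]
    - [-0.95,[0,0,35],0]
    - [-0.95,[0,0,30],0]
    - [-0.95,[0,0,20],0]
    - [-0.95,[0,0,10],0]
    - [-0.95,[0,0,4],0]
    - [-0.95,[0,0,0],0]

```text
t: 20.95
tool_pos: [0.5021, 0.2384, 0.0172]
orientation: [0.202, 3.135, 0.0]
force: [-0.2, -0.1, -1.8]
opening: 0.0092
```

send_rows:
  targets:
    - [-0.95,[0,0,2],0]
    - [-0.95,[0,0,2],0]
    - [-0.95,[0,0,0],0]

```text
t: 21.25
tool_pos: [0.5022, 0.2391, 0.0135]
orientation: [0.2, 3.134, 0.001]
force: [-0.4, -1.0, -1.8]
opening: 0.0092
```

send_rows:
  targets:
    - [-0.95,[0,0,2],0]
    - [-0.95,[0,0,2],0]
    - [-0.95,[0,0,0],0]

```text
t: 21.55
tool_pos: [0.5015, 0.2388, 0.0086]
orientation: [-0.2, -3.135, 0.0]
force: [-0.2, -0.3, -2.0]
opening: 0.0097
```

send_rows:
  targets:
    - [-0.95,[0,0,1],0]
    - [-0.95,[0,0,1],0]
    - [-0.95,[0,0,0],0]

```text
t: 21.85
tool_pos: [0.5016, 0.2388, 0.0067]
orientation: [-0.201, -3.135, 0.0]
force: [-0.4, -0.3, -1.4]
opening: 0.0093
```

send_rows:
  targets:
    - [-0.95,[0,0,1],0]
    - [-0.95,[0,0,0],0]

```text
t: 22.05
tool_pos: [0.5019, 0.2389, 0.0061]
orientation: [0.201, 3.135, 0.0]
force: [-1.2, 0.4, 0.3]
opening: 0.0097
```

send_rows:
  targets:
    - [-0.95,[0,0,1],0]
    - [-0.95,[0,0,0],0]

```text
t: 22.25
tool_pos: [0.5019, 0.2389, 0.0061]
orientation: [0.2, 3.135, -0.0]
force: [-4.6, -2.1, 9.7]
opening: 0.0095
```

Contact with the mat felt at TCP z = 6.1. I'll relieve the pressure, let go, rise and look.

send_rows:
  targets:
    - [-0.95,[0,0,-1.3],0]
    - [-0.35,[0,0,0],0]
    - [-0.35,[0,0,0],0]
    - [-0.35,[0,0,0],0]
    - [-0.35,[0,0,0],0]
    - [-0.35,[0,0,-10],0]
    - [-0.35,[0,0,-20],0]
    - [-0.35,[0,0,-20],0]
    - [-0.35,[0,0,0],0]

```text
t: 23.15
tool_pos: [0.5045, 0.2399, 0.0603]
orientation: [0.2, 3.129, 0.004]
force: [1.3, 0.7, -0.5]
opening: 0.0305
```

```bash
python3 - <<'E'
from look import *
look('e2','side',(140,200,360,380),3.6)
look('e2t','top',(190,150,310,250),6.5)
E
```

```text
t 23.15 pos [504.5 239.9  60.3] psi_y 1.443 zaxis [ 0.0058  0.0022 -1.    ] F [ 1.35  0.69 -0.45] T [ 0.07 -0.18 -0.04] open 30.5 q [ 0.35  0.11  1.75  0.    1.28 -1.09]
t 23.2 pos [503.4 239.5  58.4] psi_y 1.4431 zaxis [ 0.0039  0.0014 -1.    ] F [-0.24  0.97 -0.95] T [ 0.03 -0.12  0.01] open 30.3 q [ 0.35  0.11  1.75  0.    1.28 -1.09]
```

View pics/e2.png

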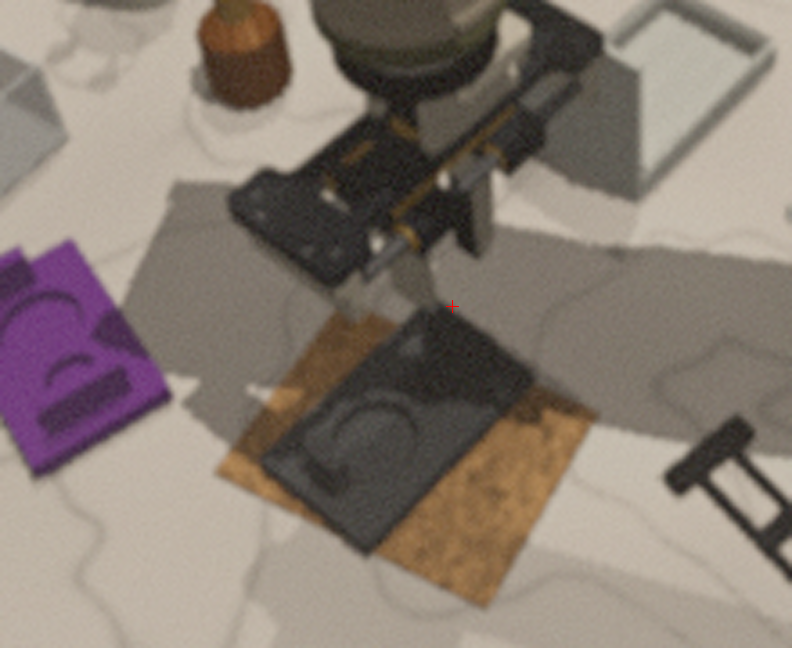

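View pics/e2t.png

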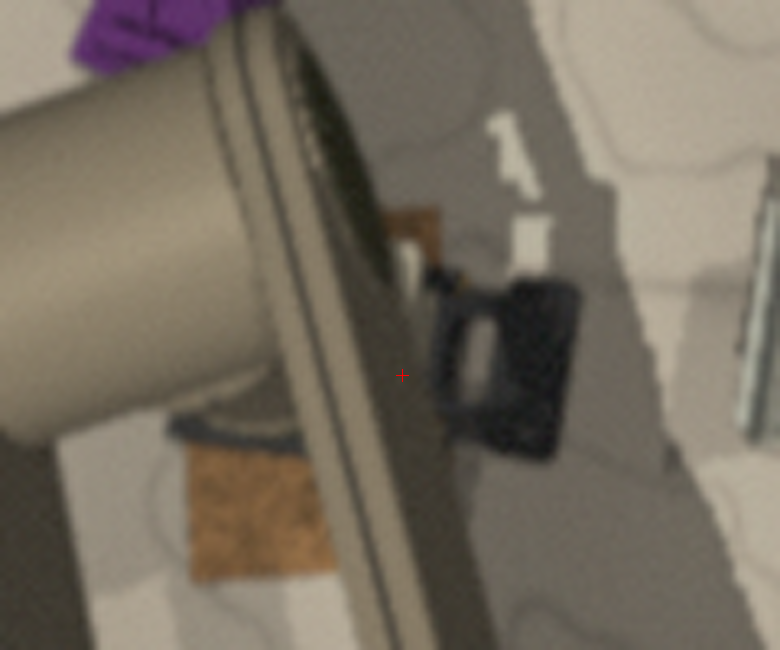

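The tray rests on the cork mat, let go; in the side crop its narrow tab is at (325,470), near end. I'll shift 100 mm along the tray to the narrow tab, turning the jaws across it to centre it first.

send_rows:
  targets:
    - [-0.14,[0,30,0],0]
    - [-0.14,[0,40,0],0]
    - [-0.14,[0,30,0],0]
    - [-0.14,[0,0,0],0.15]
    - [-0.14,[0,0,0],0.15]
    - [-0.14,[0,0,0],0.15]
    - [-0.14,[0,0,0],0.15]
    - [-0.14,[0,0,0],0.15]
    - [-0.14,[0,0,0],0.15]
    - [-0.14,[0,0,0],0.15]
    - [-0.14,[0,0,0],0.15]
    - [-0.14,[0,0,0],0.15]

```text
t: 24.45
tool_pos: [0.5135, 0.3375, 0.0545]
orientation: [-2.122, -2.315, 0.004]
force: [-1.0, -0.2, -0.7]
opening: 0.0399
```

send_rows:
  targets:
    - [-0.14,[0,0,0],0.15]
    - [-0.14,[0,0,0],0.071]
    - [-0.14,[0,0,0],0]
    - [-0.14,[0,0,0],0]

```text
t: 24.85
tool_pos: [0.5139, 0.3377, 0.0551]
orientation: [-2.356, -2.077, 0.003]
force: [-0.6, -0.4, -0.2]
opening: 0.0398
```

```bash
python3 - <<'E'
from look import *
look('e3','side',(160,230,320,360),5)
go([.51465,.3381,.009],-.128)
E
```

```text
t 24.85 pos [513.9 337.7  55.1] psi_y -0.1256 zaxis [-1.5e-03 -8.0e-04 -1.0e+00] F [-0.63 -0.37 -0.19] T [-0.02 -0.08 -0.02] open 39.8 q [0.5  0.27 1.58 0.   1.3  0.62]
t 24.9 pos [514.  337.8  55.4] psi_y -0.1257 zaxis [-1.2e-03 -7.0e-04 -1.0e+00] F [-0.08  0.47 -0.36] T [-0.02 -0.07 -0.02] open 40.0 q [ 0.5   0.27  1.58 -0.    1.3   0.62]
 shift tool mm: [ 0.4  0.7 46.4]
 turn: 0.0023
```

View pics/e3.png

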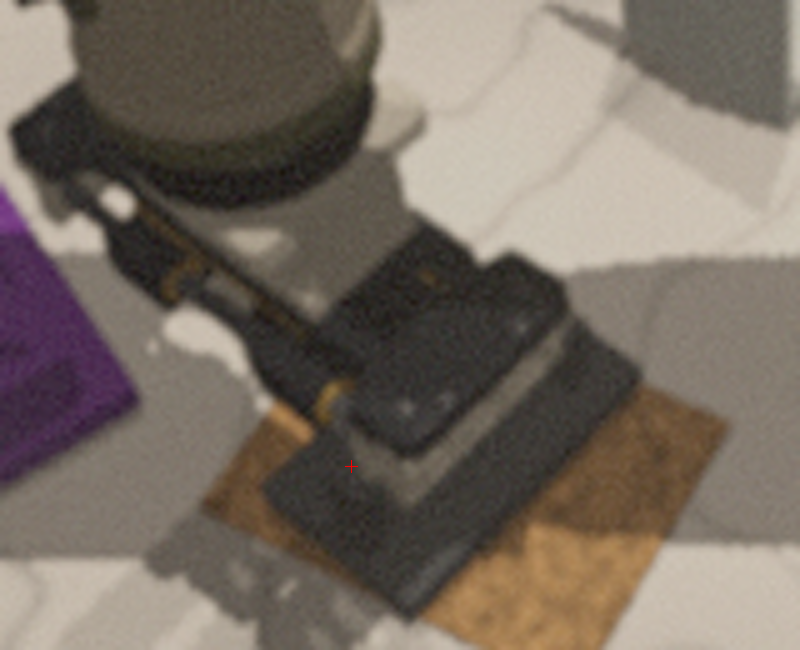

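send_rows:
  targets:
    - [-0.14,[0,0,15],0]
    - [-0.14,[0,0,15],0]
    - [-0.14,[0,0,8],0]
    - [-0.14,[0,0,5],0]
    - [-0.14,[0,0,2],0]
    - [-0.14,[0,0,0],0]
    - [-0.14,[0,0,0],0]
  newtons: 4

```text
t: 25.6
tool_pos: [0.5149, 0.3383, 0.0118]
orientation: [2.359, 2.075, 0.001]
force: [-0.9, 0.0, 0.2]
opening: 0.0401
```

send_rows:
  targets:
    - [-0.3,[0,0,0],0]
    - [-0.4,[0,0,0],0]
    - [-0.5,[0,0,0],0]
    - [-0.6,[0,0,0],0]
    - [-0.6,[0,0,0],0]
    - [-0.6,[0,0,0],0]

```text
t: 26.2
tool_pos: [0.5146, 0.3382, 0.0115]
orientation: [2.359, 2.075, 0.001]
force: [-0.5, -0.2, 3.2]
opening: 0.0218
```

```bash
python3 - <<'E'
from st import *
go([.51465,.3381,.009],-.128)
E
```

```text
t 26.2 pos [514.6 338.2  11.5] psi_y -0.128 zaxis [ 3.e-04  2.e-04 -1.e+00] F [-0.48 -0.22  3.21] T [0.01 0.04 0.01] open 21.8 q [0.5  0.32 1.6  0.   1.22 0.63]
 shift tool mm: [-0.1  0.   2.5]
 turn: 0.0
```

Centred on the narrow tab (21.8 mm). Now I'll release, turn back and take the tab across its thickness.

send_rows:
  targets:
    - [-0.2,[0,0,0],0]
    - [-0.2,[0,0,0],0]
    - [-0.2,[0,0,-15],0]
    - [-0.3,[0,0,-25],0]
    - [-0.35,[0,0,0],-0.15]
    - [-0.35,[0,0,0],-0.15]
    - [-0.35,[0,0,0],-0.15]
    - [-0.35,[0,0,0],-0.15]
    - [-0.35,[0,0,0],-0.15]
    - [-0.35,[0,0,0],-0.15]
    - [-0.35,[0,0,0],-0.15]
    - [-0.35,[0,0,0],-0.15]

```text
t: 27.4
tool_pos: [0.5149, 0.3382, 0.0525]
orientation: [0.766, 3.046, 0.001]
force: [0.1, 1.0, -0.0]
opening: 0.0303
```

send_rows:
  targets:
    - [-0.35,[0,0,0],-0.15]
    - [-0.35,[0,0,0],-0.15]
    - [-0.35,[0,0,0],-0.071]
    - [-0.35,[0,0,0],0]
    - [-0.35,[0,0,15],0]
    - [-0.35,[0,0,15],0]
    - [-0.35,[0,0,8],0]
    - [-0.35,[0,0,4],0]
    - [-0.35,[0,0,2],0]
    - [-0.35,[0,0,0],0]

```text
t: 28.4
tool_pos: [0.5144, 0.338, 0.0069]
orientation: [-0.201, -3.135, 0.0]
force: [-0.9, -0.1, 1.1]
opening: 0.03
```

```bash
python3 - <<'E'
from look import *
look('e4','side',(180,250,320,360),5)
go([.5146,.3382,.0075],1.443)
E
```

```text
t 28.4 pos [514.4 338.    6.9] psi_y 1.4428 zaxis [-4.e-04 -2.e-04 -1.e+00] F [-0.87 -0.06  1.14] T [ 0.04 -0.16 -0.04] open 30.0 q [ 0.5   0.32  1.61  0.    1.21 -0.94]
t 28.45 pos [514.7 338.2   7.4] psi_y 1.4429 zaxis [ 3.e-04  2.e-04 -1.e+00] F [0.06 0.32 0.06] T [ 0.08 -0.13  0.03] open 29.8 q [ 0.5   0.32  1.61  0.    1.21 -0.94]
 shift tool mm: [ 0.1 -0.  -0.1]
 turn: -0.0001
```

View pics/e4.png

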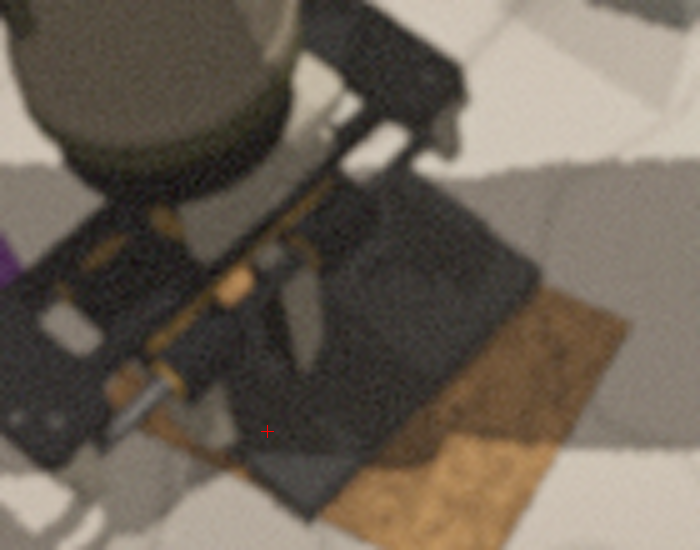

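send_rows:
  targets:
    - [-0.6,[0,0,0],0]
    - [-0.9,[0,0,0],0]
    - [-0.95,[0,0,0],0]
    - [-0.95,[0,0,0],0]

```text
t: 28.85
tool_pos: [0.5148, 0.3382, 0.0076]
orientation: [0.201, 3.135, 0.001]
force: [-0.0, -0.4, 1.5]
opening: 0.0097
```

send_rows:
  targets:
    - [-0.95,[0,0,0],0]
    - [-0.95,[0,0,0],0]
    - [-0.95,[0,0,0],0]
  newtons: 35

```text
t: 29.15
tool_pos: [0.5148, 0.3382, 0.0077]
orientation: [0.201, 3.135, 0.001]
force: [-0.3, -0.6, 3.7]
opening: 0.0094
```

```bash
python3 - <<'E'
from st import *
go()
E
```

```text
t 29.15 pos [514.8 338.2   7.7] psi_y 1.443 zaxis [ 6.e-04  3.e-04 -1.e+00] F [-0.31 -0.62  3.72] T [-0.01 -0.01 -0.02] open 9.4 q [ 0.5   0.32  1.61  0.    1.21 -0.94]
```

send_rows:
  targets:
    - [-0.95,[0,0,-3],0]
    - [-0.95,[0,0,-7],0]
    - [-0.95,[0,0,-15],0]
    - [-0.95,[0,0,-30],0]
    - [-0.95,[0,0,-35],0]
    - [-0.95,[0,0,-35],0]
    - [-0.95,[0,0,-30],0]
    - [-0.95,[0,0,-15],0]
    - [-0.95,[0,0,0],0]

```text
t: 30.05
tool_pos: [0.5162, 0.339, 0.1809]
orientation: [0.2, 3.13, 0.005]
force: [0.9, -1.0, -0.7]
opening: 0.0095
```

send_rows:
  targets:
    - [-0.95,[0,0,0],0.1]
    - [-0.95,[0,0,0],0.15]
    - [-0.95,[0,0,0],0.15]
    - [-0.95,[0,0,0],0.15]
    - [-0.95,[0,0,0],0.15]
    - [-0.95,[0,0,0],0.15]
    - [-0.95,[0,0,0],0.15]
    - [-0.95,[0,0,0],0.15]
    - [-0.95,[0,0,0],0.15]
    - [-0.95,[0,0,0],0.15]
    - [-0.95,[0,0,0],0.15]

```text
t: 31.15
tool_pos: [0.5133, 0.3374, 0.1745]
orientation: [-2.395, -2.033, 0.006]
force: [0.5, -0.7, -2.2]
opening: 0.0093
```

send_rows:
  targets:
    - [-0.95,[0,0,0],0.15]
    - [-0.95,[0,0,0],0.15]
    - [-0.95,[0,0,0],0.15]
    - [-0.95,[0,0,0],0.15]
    - [-0.95,[0,0,0],0.15]
    - [-0.95,[0,0,0],0.15]
    - [-0.95,[0,0,0],0.15]
    - [-0.95,[0,0,0],0.15]
    - [-0.95,[0,0,0],0.15]
    - [-0.95,[0,0,0],0.1916]
    - [-0.95,[0,0,0],0]
    - [-0.95,[0,0,0],0]

```text
t: 32.35
tool_pos: [0.5137, 0.3376, 0.1755]
orientation: [3.138, -0.128, -0.004]
force: [-0.1, 0.3, -1.3]
opening: 0.0096
```

```bash
python3 - <<'E'
from look import *
look('f1','side',(60,130,360,400),2.6)
go([.5099,-.0454,.174],-1.6986)
E
```

```text
t 32.35 pos [513.7 337.6 175.5] psi_y -1.6524 zaxis [-0.0023 -0.0013 -1.    ] F [-0.09  0.25 -1.29] T [-0.13  0.03 -0.01] open 9.6 q [ 0.5   0.18  1.46 -0.    1.51  2.15]
t 32.4 pos [513.9 337.7 175.9] psi_y -1.6527 zaxis [-0.0018 -0.001  -1.    ] F [-1.05  0.08 -1.63] T [-0.08  0.07 -0.  ] open 9.9 q [ 0.5   0.18  1.46 -0.    1.51  2.15]
 shift tool mm: [ 27.4 382.2   2.3]
 turn: 0.0459
```

View pics/f1.png

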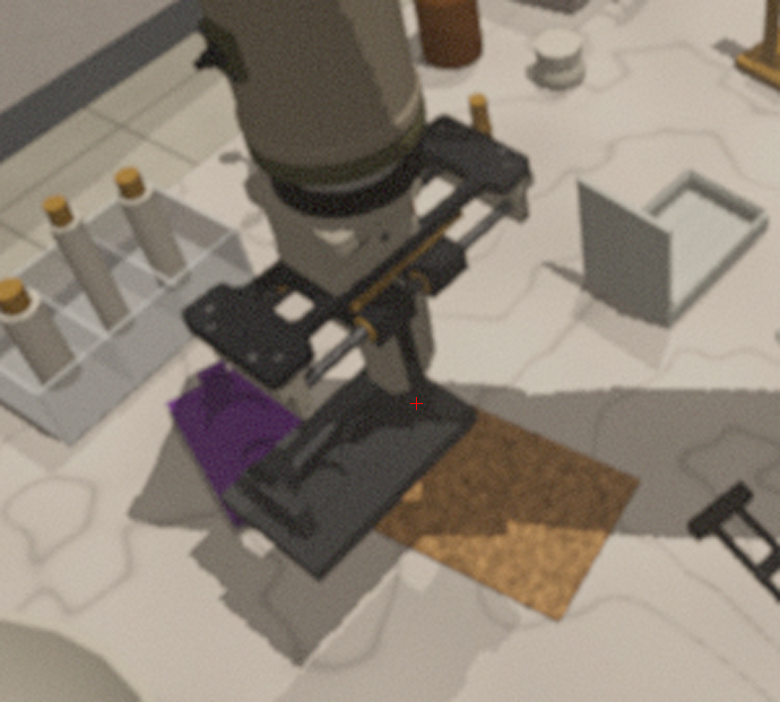

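send_rows:
  targets:
    - [-0.95,[0,0,0],0.0459]
    - [-0.95,[2,18,0],0]
    - [-0.95,[4,34,0],0]
    - [-0.95,[4,34,0],0]
    - [-0.95,[4,34,0],0]
    - [-0.95,[4,34,0],0]
    - [-0.95,[4,34,0],0]
    - [-0.95,[4,34,0],0]
    - [-0.95,[4,34,0],0]
    - [-0.95,[4,34,0],0]
    - [-0.95,[4,34,0],0]
    - [-0.95,[4,34,0],0]

```text
t: 33.6
tool_pos: [0.5082, -0.0244, 0.1771]
orientation: [3.135, -0.202, 0.0]
force: [0.7, 0.1, -1.7]
opening: 0.0094
```

send_rows:
  targets:
    - [-0.95,[3,22,0],0]
    - [-0.95,[0,0,0],0]
    - [-0.95,[0,0,0],0]
    - [-0.95,[0,0,0],0]

```text
t: 34.0
tool_pos: [0.5088, -0.044, 0.1771]
orientation: [-3.135, 0.205, 0.0]
force: [-0.5, -0.3, -1.4]
opening: 0.0094
```

```bash
python3 - <<'E'
from st import *
go([.5099,-.0454,.174],-1.6986)
E
```

```text
t 34.0 pos [508.8 -44.  177.1] psi_y -1.7014 zaxis [-1.e-04  3.e-04 -1.e+00] F [-0.48 -0.32 -1.4 ] T [-0.03  0.09  0.04] open 9.4 q [-0.19 -0.11  1.75  0.    1.5   1.51]
 shift tool mm: [1.2 1.2 3.1]
 turn: -0.0028
```

send_rows:
  targets:
    - [-0.95,[1.2,1.2,0],-0.002]
    - [-0.95,[0,0,30],0]
    - [-0.95,[0,0,30],0]
    - [-0.95,[0,0,20],0]
    - [-0.95,[0,0,0],0]
    - [-0.95,[0,0,0],0]

```text
t: 34.6
tool_pos: [0.5101, -0.0453, 0.0976]
orientation: [-3.135, 0.202, 0.001]
force: [0.1, -1.3, -1.7]
opening: 0.0094
```

```bash
python3 - <<'E'
from look import *
look('f2','side',(250,110,390,250),5)
go([.5099,-.0454,.094],-1.6986)
E
```

```text
t 34.6 pos [510.1 -45.3  97.6] psi_y -1.6995 zaxis [-5.e-04  1.e-04 -1.e+00] F [ 0.15 -1.26 -1.69] T [-0.01  0.03 -0.01] open 9.4 q [-0.19 -0.05  1.84  0.    1.35  1.51]
t 34.65 pos [511.  -45.6  98.6] psi_y -1.6999 zaxis [ 1.5e-03 -3.0e-04 -1.0e+00] F [-0.55  0.07 -1.9 ] T [-0.06  0.03  0.04] open 9.2 q [-0.19 -0.05  1.83  0.    1.35  1.51]
 shift tool mm: [-1.1 -0.1  4.6]
 turn: -0.0013
```

View pics/f2.png

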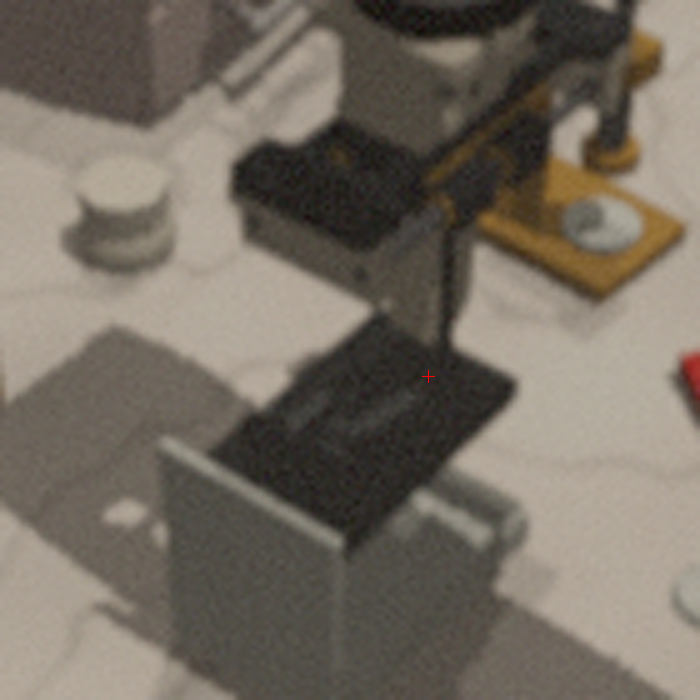

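send_rows:
  targets:
    - [-0.95,[0,0,20],0]
    - [-0.95,[0,0,20],0]
    - [-0.95,[0,0,15],0]
    - [-0.95,[0,0,6],0]
    - [-0.95,[0,0,0],0]
    - [-0.95,[0,0,0],0]
    - [-0.95,[0,0,0],0]
    - [-0.95,[0,0,0],0]

```text
t: 35.45
tool_pos: [0.5109, -0.0461, 0.0372]
orientation: [3.135, -0.204, 0.002]
force: [0.1, 0.2, -1.6]
opening: 0.0097
```

send_rows:
  targets:
    - [-0.95,[0,0,0],0]

```text
t: 35.55
tool_pos: [0.5105, -0.046, 0.0368]
orientation: [3.135, -0.204, 0.001]
force: [-0.3, 0.1, -2.3]
opening: 0.009
```

```bash
python3 - <<'E'
from look import *
look('f3','side',(250,110,390,250),5)
go([.5099,-.0454,.0086],-1.6986)
E
```

```text
t 35.55 pos [510.5 -46.   36.8] psi_y -1.7009 zaxis [ 9.e-04 -1.e-04 -1.e+00] F [-0.33  0.1  -2.31] T [-0.03  0.05 -0.02] open 9.0 q [-0.19  0.02  1.89  0.    1.23  1.51]
t 35.6 pos [510.4 -46.   36.6] psi_y -1.701 zaxis [ 6.e-04 -1.e-04 -1.e+00] F [ 0.01  0.21 -1.31] T [-0.02  0.04  0.01] open 9.5 q [-0.19  0.02  1.89  0.    1.23  1.51]
 shift tool mm: [-0.6 -0.5 28. ]
 turn: -0.0024
```

View pics/f3.png

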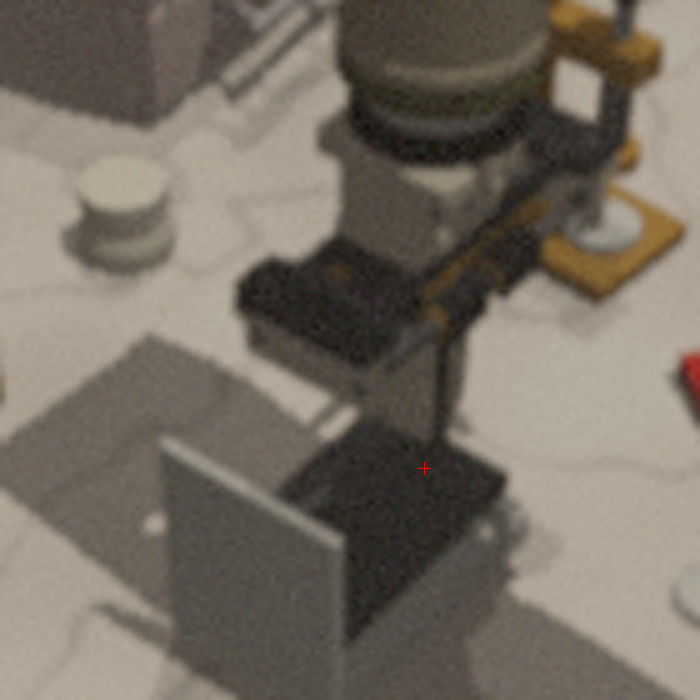

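send_rows:
  targets:
    - [-0.95,[-0.5,-0.5,0],-0.002]
    - [-0.95,[0,0,3],0]
    - [-0.95,[0,0,3],0]
    - [-0.95,[0,0,2],0]
    - [-0.95,[0,0,0],0]

```text
t: 36.1
tool_pos: [0.5092, -0.0452, 0.0276]
orientation: [-3.135, 0.201, 0.002]
force: [-0.3, -0.1, -1.6]
opening: 0.009
```

send_rows:
  targets:
    - [-0.95,[0,0,2],0]
    - [-0.95,[0,0,2],0]
    - [-0.95,[0,0,0],0]

```text
t: 36.4
tool_pos: [0.5094, -0.0453, 0.0239]
orientation: [-3.135, 0.201, 0.001]
force: [-0.5, 0.1, -2.5]
opening: 0.0095
```

send_rows:
  targets:
    - [-0.95,[0,0,2],0]
    - [-0.95,[0,0,2],0]
    - [-0.95,[0,0,0],0]

```text
t: 36.7
tool_pos: [0.5094, -0.0453, 0.0199]
orientation: [-3.135, 0.201, 0.001]
force: [0.8, -0.7, -2.0]
opening: 0.0096
```

send_rows:
  targets:
    - [-0.95,[0.3,0,1.5],0]
    - [-0.95,[0,0,1.5],0]
    - [-0.95,[0,0,0],0]

```text
t: 37.0
tool_pos: [0.5098, -0.0453, 0.017]
orientation: [-3.135, 0.201, 0.001]
force: [0.4, 0.6, -1.3]
opening: 0.0095
```

send_rows:
  targets:
    - [-0.95,[0,0,1.5],0]
    - [-0.95,[0,0,1.5],0]
    - [-0.95,[0,0,0],0]

```text
t: 37.3
tool_pos: [0.5097, -0.0453, 0.0139]
orientation: [-3.135, 0.201, 0.001]
force: [0.3, 0.2, -1.0]
opening: 0.0092
```

send_rows:
  targets:
    - [-0.95,[0,0,1.5],0]
    - [-0.95,[0,0,1],0]
    - [-0.95,[0,0,0],0]

```text
t: 37.6
tool_pos: [0.5098, -0.0454, 0.0115]
orientation: [-3.135, 0.201, 0.0]
force: [0.4, -0.5, -2.7]
opening: 0.0096
```

It's sliding in without side forces. About 3 mm remain to the floor, expected at TCP z ≈ 8.6.

send_rows:
  targets:
    - [-0.95,[0,0,1],0]
    - [-0.95,[0,0,1],0]
    - [-0.95,[0,0,0],0]

```text
t: 37.9
tool_pos: [0.5099, -0.0454, 0.0096]
orientation: [-3.135, 0.201, 0.0]
force: [-0.3, 0.2, -0.9]
opening: 0.0094
```

send_rows:
  targets:
    - [-0.95,[0,0,0.7],0]
    - [-0.95,[0,0,0],0]

```text
t: 38.1
tool_pos: [0.51, -0.0454, 0.009]
orientation: [3.135, -0.201, 0.0]
force: [-0.4, 0.5, -1.4]
opening: 0.0093
```

send_rows:
  targets:
    - [-0.95,[0,0,0.7],0]
    - [-0.95,[0,0,0],0]

```text
t: 38.3
tool_pos: [0.5101, -0.0454, 0.0086]
orientation: [3.135, -0.201, 0.0]
force: [-0.8, -0.4, 1.9]
opening: 0.0097
```

Seated: contact at exactly 8.6 mm, as predicted. I'll let go gently and rise.

send_rows:
  targets:
    - [-0.9,[0,0,0],0]
    - [-0.7,[0,0,0],0]
    - [-0.5,[0,0,0],0]
    - [-0.5,[0,0,0],0]
    - [-0.5,[0,0,0],0]
    - [-0.5,[0,0,-5],0]
    - [-0.5,[0,0,-15],0]
    - [-0.5,[0,0,-30],0]
    - [-0.5,[0,0,-40],0]
    - [-0.5,[0,0,-40],0]
    - [-0.5,[0,0,-40],0]
    - [-0.5,[0,0,0],0]
  newtons: 10

```text
t: 39.5
tool_pos: [0.5141, -0.0461, 0.1871]
orientation: [3.134, -0.201, 0.02]
force: [0.7, 0.4, 0.8]
opening: 0.0232
```

send_rows:
  targets:
    - [-0.5,[-10,30,-30],0]
    - [-0.5,[-25,30,-30],0]
    - [-0.5,[-40,30,0],0]
    - [-0.5,[-40,30,0],0]
    - [-0.5,[-40,0,0],0]
    - [-0.5,[-30,0,0],0]
    - [-0.5,[0,0,0],0]

```text
t: 40.2
tool_pos: [0.3092, -0.1409, 0.2394]
orientation: [3.133, -0.204, 0.003]
force: [0.6, 0.4, 0.6]
opening: 0.0234
```

```bash
python3 - <<'E'
from look import *
from ov import draw
s,M=go()
for n,(x0,y0,x1,y1),S in(("top",(280,165,380,245),7),("side",(260,160,380,260),6)):
    c=optics.read_camera(n); np.savez(f"shot_g_{n}.npz",**c); cv2.imwrite(f"pics/g_{n}_full.png",c["color"][:,:,::-1])
    im=cv2.resize(c["color"][y0:y1,x0:x1,::-1],None,fx=S,fy=S,interpolation=cv2.INTER_CUBIC)
    cv2.imwrite(f"pics/g_{n}.png",im)
E
```

```text
t 40.2 pos [ 309.2 -140.9  239.4] psi_y -1.7009 zaxis [ 0.0019 -0.0017 -1.    ] F [0.62 0.37 0.56] T [ 0.02  0.05 -0.01] open 23.4 q [-0.58 -0.64  2.04 -0.    1.74  1.12]
```

View pics/g_top.png

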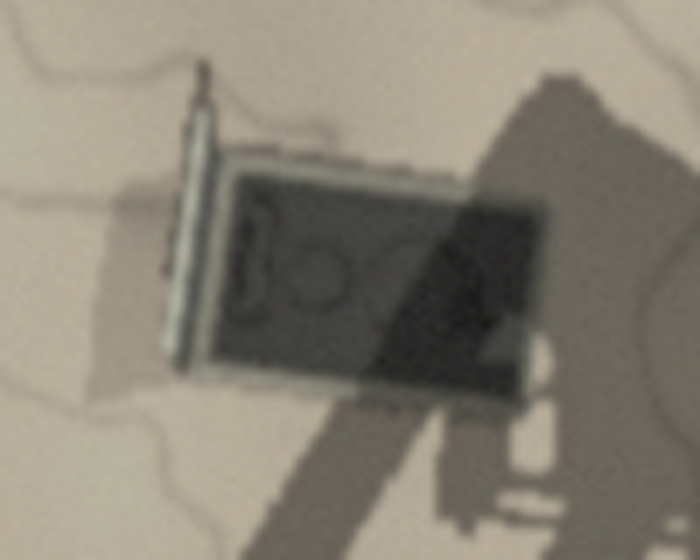

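View pics/g_side.png

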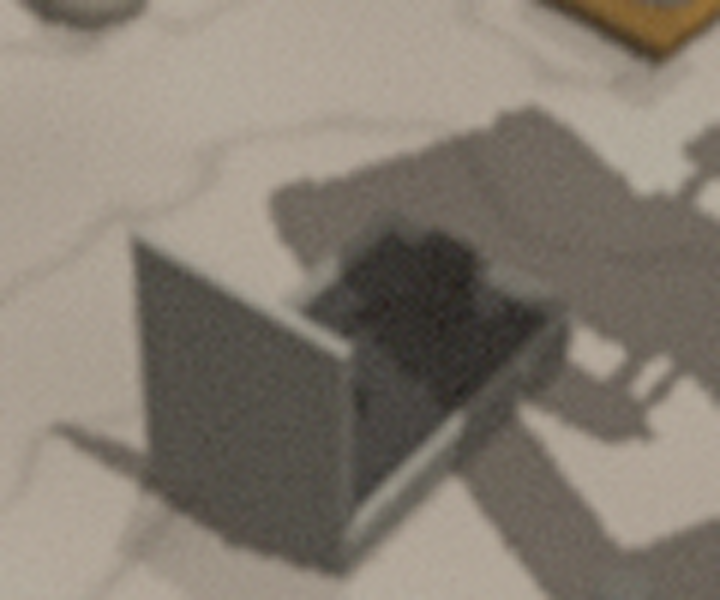

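View pics/g_side_full.png

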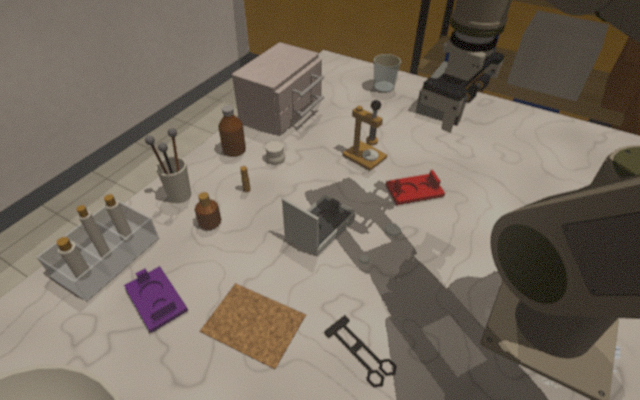

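The tray lies flush in the case. In the top crop the wide tab (250,260) and small well (318,275) are at the mirror's end and the narrow tab is at the open end; the other items look unmoved. Handing in.

```bash
python3 - <<'E'
from plant import robot, ticket
s=robot.read_state(); print(s["t"],s["dq"].round(3) if hasattr(s["dq"],"round") else s["dq"])
print(ticket.close_job())
E
```

```text
40.3 [ 0.018  0.049 -0.02   0.002 -0.01   0.003]
the job is handed in; nothing more can be done
None
```

I lifted the dark steel tray by its wide tab, set it on the cork mat and let go. I then took it by its narrow tab, turned it half round and lowered it into the case, and handed the job in at 40.3 s. The hand-in gives no verdict.

**Last checks:**
- **Seating:** The tray met the case floor at TCP z = 8.6 mm, exactly the height predicted from the mat grip. Side forces stayed under about 1 N on the way in.
- **Final pictures:** The tray lies flush in the case, with the wide tab and small well at the mirror and the large well at the open end. The other things look unmoved; I compared these by eye, not by measurement.

**What disagreed:**
- **Tool height:** The visible fingertips sat about 20–25 mm above the reported TCP, so I set heights by touch and by camera instead.
- **Case position:** The two cameras differed by about 4–6 mm on where the case is. I settled it by feeling the tray's play against the case walls, which came to about 2.9 mm each way, as specified.
- **Force while feeling for the walls:** One sideways push briefly reached about 13.5 N sideways and 20 N upwards at the wrist. The tray was pressing on the case at the time, and I backed off at once. The tool was at the end away from the mirror, and I saw no sign that the mirror was touched. The 12 N mirror limit could still apply if the case counts as part of the mirror, and I could not check that.

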